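# Fit the detectors on a scattering bench's curved rail and lock them

### The job

Set up the light-scattering bench: thread every detector carriage you find on the worktop onto the free end of the curved rod, lens facing the sample vial, and slide it round the bend until the first is up against the stop and each next one up against the one before. Then slide the locking collar on behind them, up against the last detector, and only then turn its thumbscrew clockwise until it seats, stopping when the resistance rises without forcing it. Leave the other things on the worktop where they are.

Things in the scene. Friction and masses are not known exactly. Their poses are not given: they have to be found in the camera images.
- bench_rail: fixed bench: grey base plate 230 x 240 mm, top 20 mm up; origin on the worktop under the sample stage (vial in it, top 109 mm) and the arc's centre. Own axes, mm: post (30 x 38, top 138) at (0, -150) holds the curved rod; dark stop ring (36 dia) on the rod, its face 75 degrees of arc from the start of the bend; lamp tube (top 102) at (55, 29)
- arc_centre (a point): centre of the rod's arc, 115 mm up. Round 12 mm level rod, in the bench's axes from here, mm: free round tip at (-150, +36), straight to (-150, 0), then quarter circle of radius 150 through (-106, -106) to the post at (0, -150). Parts go on over the tip towards -y; a lens facing inward has the bench's yaw there, growing counter-clockwise by the angle of arc travelled
- thumbscrew (a joint): turn of the collar's thumbscrew, rad, growing as it is tightened (clockwise from above). Starts at 0.3 to 1.6, turns easily (0.03 N m) to 4.2, where it seats; from there resistance rises steeply, about 1.5 N m per rad; beyond 4.55 it is overtightened
- screw_head (a point): centre of the thumbscrew's black knurled head (27 mm dia, 22 mm tall, axis upright), 36 mm above the collar's bore, 84 mm above its underside; it is 23 mm above the tops of detectors beside it on the rod. Axes as the collar's
- place_1 (a point): fixed point on the rod's axis: where the bore centre of the first detector on the rod comes to lie when it is pushed up against the stop collar (36 mm apart along the arc; blocks touch at their inner edges)
- place_2 (a point): fixed point on the rod's axis: where the bore centre of the second detector on the rod comes to lie when it is pushed up against the detector before it (36 mm apart along the arc; blocks touch at their inner edges)
- place_3 (a point): fixed point on the rod's axis: where the bore centre of the third detector on the rod comes to lie when it is pushed up against the detector before it (36 mm apart along the arc; blocks touch at their inner edges)
- place_4 (a point): fixed point on the rod's axis: where the bore centre of the fourth detector on the rod comes to lie when it is pushed up against the detector before it (36 mm apart along the arc; blocks touch at their inner edges)
- lock_after_2 (a point): fixed point on the rod's axis: where the locking collar's bore centre lies when it is pushed up against the last of 2 detectors
- lock_after_3 (a point): fixed point on the rod's axis: where the locking collar's bore centre lies when it is pushed up against the last of 3 detectors
- lock_after_4 (a point): fixed point on the rod's axis: where the locking collar's bore centre lies when it is pushed up against the last of 4 detectors
- detector_1_bore (a point): bored aluminium detector block, 36 mm along own x (grip here, at bore height), 32 along y, 61 tall, 0.2 kg; bore along y, 16 mm wide, 48 mm above its underside. Black lens barrel (18 mm dia, axis 16 mm up) 26 mm out of the +x face, cable plug 14 mm out of the -x face. Starts upright on the worktop; may be absent. This point: bore centre, mid-block; axes the block's own
- detector_2_bore (a point): bored aluminium detector block, 36 mm along own x (grip here, at bore height), 32 along y, 61 tall, 0.2 kg; bore along y, 16 mm wide, 48 mm above its underside. Black lens barrel (18 mm dia, axis 16 mm up) 26 mm out of the +x face, cable plug 14 mm out of the -x face. Starts upright on the worktop; may be absent. This point: bore centre, mid-block; axes the block's own
- detector_3_bore (a point): bored aluminium detector block, 36 mm along own x (grip here, at bore height), 32 along y, 61 tall, 0.2 kg; bore along y, 16 mm wide, 48 mm above its underside. Black lens barrel (18 mm dia, axis 16 mm up) 26 mm out of the +x face, cable plug 14 mm out of the -x face. Starts upright on the worktop; may be absent. This point: bore centre, mid-block; axes the block's own
- detector_4_bore (a point): bored aluminium detector block, 36 mm along own x (grip here, at bore height), 32 along y, 61 tall, 0.2 kg; bore along y, 16 mm wide, 48 mm above its underside. Black lens barrel (18 mm dia, axis 16 mm up) 26 mm out of the +x face, cable plug 14 mm out of the -x face. Starts upright on the worktop; may be absent. This point: bore centre, mid-block; axes the block's own
- collar_bore (a point): locking collar: plain dark steel block, 36 mm along own x (grip here, at bore height), 26 along y, 61 tall, no lens, 0.29 kg; bore along y, 16 mm wide, 48 mm above its underside; thumbscrew upright on top (95 mm over all). Starts upright on the worktop. This point: bore centre, mid-block; axes the collar's own. Either way round will do
- tape_roll: roll of label tape, 65 mm, lying flat; a bystander, to be left alone; origin at the middle of its underside
- petri: petri dish, 62 mm; a bystander, to be left alone; origin at the middle of its underside
- marker: marker pen, 137 mm; a bystander, to be left alone; origin at the middle of its underside
- tweezers_1: steel tweezers, 124 mm; a bystander, to be left alone; origin at the middle of its underside
There are look-alikes about, which are no part of the job. What is shaped like the part that bears detector_4_bore but orange is not meant.

How it is judged:
By the outcome, as a careful person would: the job done as asked, in the order asked, and still so for the second after the job is handed in, with the robot touching nothing.
Of detector_1, detector_2, detector_3, detector_4 only 2 to 4 are there at a start; the rules pass over those that are not, and their reading is None.
At some moment in a run one of detector_1, detector_2, detector_3, detector_4, collar may be knocked a few centimetres aside while the robot is not near it.
It also fails if it takes over 210 s, if anything falls off the work surface, if the arm or the gripper's body presses on something with over 40 N, if the wrist force passes 120 N, or if a joint passes its speed limit or range.

### The arm

A 6-joint arm with a two-finger parallel gripper is mounted at the origin on a cart in front of the work surface, level with it; the furniture and walls round the work are solid. World frame = base frame: x ahead of the robot, y to its left, z up, the work surface at z = 0. Lengths are in m, angles in rad, forces in N, time in s.
With the tool pointing down it reaches from about 0.375 to 0.9 m from the base axis. Payload 3.1 kg.
Tool frame: the origin (TCP) lies between the finger pads; the fingertips stand 17 mm ahead of it and the grasp point (between the pads) lies 2 mm behind it; z points along the fingers, y is the line along which they close (so a half turn about z gives the same grasp; the last joint's range is limited). The gripper opens to 85 mm and grips with 20 to 120 N. Pads are 22 mm wide; open, the fingers measure 114 mm over their backs; the gripper's body (76 mm by 85 mm) begins 54 mm behind the grasp point. The pads swing forward as they close: fully open they stand 13 mm farther back than shut.
Start: joints at [1.004, 0.527, 1.433, -0, 1.181, -0.178], TCP at [0.236, 0.579, 0.248] pointing down, gripper open.
Joint ranges: [-3.08, 3.08], [-0.75, 2.2], [0.22, 2.44], [-1.43, 4.57], [0, 2.65], [-2.85, 2.85]. Speed limits (rad/s): [2.79, 2.79, 3.14, 3.14, 3.14, 3.14].

### API

Orientations are given as a unit quaternion [x, y, z, w].
In Python, from station import sense, vision, order gives the robot as it stands.
- The arm moves only by the shell command python3 -m crank 'ROWS' [OPENING] [FORCE]. ROWS is JSON, a list of rows, each an object with "dp": the shift along the world's x, y, z in units of 30 mm (1.0 is 30 mm), a list of three; "angular": the turn, a rotation vector about the world's x, y, z in degrees, a list of three. In form: [{"dp": [dx, dy, dz], "angular": [ax, ay, az]}, ...]. A call has 1 to 20 rows; each row shifts and turns the commanded pose from where the row before left it; what a row does not reach is not made up. A row lasts 1/10 s, in which the tool goes at most 50 mm and 8.59 degrees, less where a joint would pass 70% of its speed; a pose out of reach is approached as far as the arm can. A call is refused whole if a number of a shift passes 1 or a number of a turn 8.59, either way. A call with a gripper value outside its range is refused whole. OPENING is the closure, from 0 (fully open) to 1 (shut), set as the call begins (- or left out, the last holds). The fingers move at their own pace and stop on an object; FORCE is the grip in N (left out, the last holds). Time passes only in rows, so rows that do not move let the fingers close. It gives the time, the measured TCP pose, the force, the opening and the grip force at its end, in the units of the state.
- sense(): the state, without advancing time (a new reading comes with each control period).
- vision.snapshot(name): name is "scene" or "top" or "wrist"; returns a dict with "image" (400x640x3 uint8, blue, green, red), "range_z" (400x640 float32, m along the optical axis (not along the pixel's ray), 0 where there is no reading), "mtx" (3x3 intrinsics, pixels), "dist" ([k1, k2, p1, p2, k3] as OpenCV has them; the pictures are not rectified), "pose" (4x4, takes a point from camera to world coordinates); the wrist camera has in their place "mount" (4x4, takes a point from camera to tool coordinates, whose origin is the TCP and whose axes are the flange's). Camera axes: x right, y down, z forward; pixel columns grow to the right and rows downward; lengths in m; the calibration is good to about 2 mm. A picture is of the moment at which its call begins: read the wrist's pose just before it.
- order.sign_off(): hands the job in; it is judged then, once.
The state is a dict: "t": time; "q": joint angles; "qd": joint speeds; "tau": joint torques, N m; "tcp_pos": TCP position; "tool_rot": TCP orientation; "force": force on the tool from outside, world axes, zero at the start; "ft_torque": the same for the moment, N m; "finger_gap": opening from 0.0 (shut) to 1.0 (fully open); "gripper_force": force on a finger pad.
Only numpy, scipy, OpenCV 4.12 (cv2) and the standard library are available. Lean on these libraries where they do the work, as an engineer would, in place of code of your own. Each camera call takes 0.05 s, during which the arm holds its last target. There are 200 camera calls.

## Working session

There is one attempt and no reset: what is moved stays moved. The work goes in short steps, Python scripts to look and compute and a shell command to move; the robot and the scene stay as the last step left them, time stands still between calls to the robot, and variables do not carry over. Pictures are saved under pics/ and viewed, at most 14 in all, crops included, and the job is handed in when it is done.

```bash
ls; mkdir -p pics; cat > h.py <<'E'
import numpy as np, cv2
from station import sense, vision, order
from scipy.spatial.transform import Rotation as R
def snap(n):
    s=sense(); d=vision.snapshot(n)
    if n=="wrist":
        T=np.eye(4);T[:3,:3]=R.from_quat(s["tool_rot"]).as_matrix();T[:3,3]=s["tcp_pos"]
        d["pose"]=T@np.array(d["mount"])
    return d
def cloud(d):
    h,w=d["range_z"].shape
    u,v=np.meshgrid(np.arange(w),np.arange(h))
    p=cv2.undistortPoints(np.stack([u,v],-1).reshape(-1,1,2).astype(float),np.array(d["mtx"]),np.array(d["dist"])).reshape(h,w,2)
    z=d["range_z"][...,None]
    P=np.concatenate([p*z,z],-1); M=np.array(d["pose"])
    W=P@M[:3,:3].T+M[:3,3]; W[d["range_z"]==0]=np.nan
    return W
E
python3 - <<'E'
from h import *
for n in ("scene","top"):
    d=snap(n); cv2.imwrite(f"pics/{n}0.png",d["image"]); np.savez(f"{n}0.npz",W=cloud(d),im=d["image"]); print(n,np.round(d["pose"],3).tolist())
print(sense())
E
```

```text
pics
scene [[0.655, -0.382, 0.653, -0.451], [-0.756, -0.342, 0.558, -0.884], [0.01, -0.859, -0.512, 0.859], [0.0, 0.0, 0.0, 1.0]]
top [[0.041, -0.976, 0.213, 0.297], [-0.999, -0.04, 0.008, -0.057], [0.001, -0.213, -0.977, 1.28], [0.0, 0.0, 0.0, 1.0]]
{'t': 0.1, 'q': array([ 1.00450301e+00,  5.28381195e-01,  1.43376569e+00, -1.08268226e-05,
        1.18141659e+00, -1.78508326e-01]), 'qd': array([ 1.67936297e-03, -2.63142794e-03, -2.01950075e-03,  1.52737298e-03,
       -2.34296151e-03, -4.46037227e-06]), 'tau': array([-2.97757315e-04, -4.43303382e+01, -1.78585696e+01, -2.29752141e-04,
        3.91658919e-03,  1.57168358e-05]), 'tcp_pos': array([0.23598398, 0.57807746, 0.24742924]), 'tool_rot': array([ 1.92677786e-01,  9.81261586e-01, -9.19688968e-04, -3.53881468e-04]), 'force': array([ 0.40485613,  0.70306135, -0.23596662]), 'ft_torque': array([ 0.01695639, -0.03133104, -0.03156134]), 'gripper_force': 0.0, 'finger_gap': 1.000375310695801}
```

View pics/top0.png

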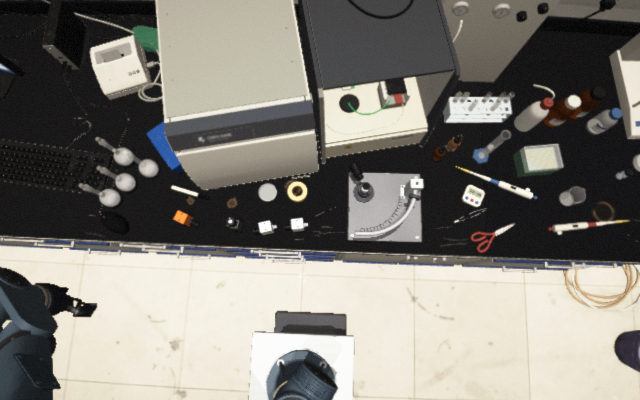

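View pics/scene0.png

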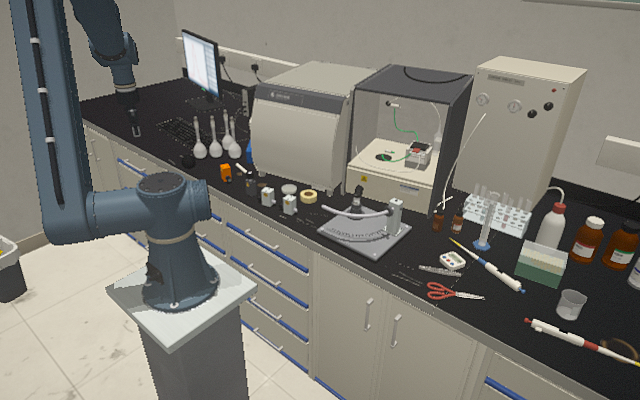

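```bash
python3 - <<'E'
import numpy as np,cv2
a=np.load("top0.npz");b=np.load("scene0.npz")
A=cv2.resize(a["im"][170:250,150:440],None,fx=2.7,fy=2.7,interpolation=cv2.INTER_CUBIC)
B=cv2.resize(b["im"][150:260,200:430],None,fx=3.4,fy=3.4,interpolation=cv2.INTER_CUBIC)
A=A[:, :782];B=B[:, :782]
cv2.imwrite("pics/c1.png",np.vstack([A,B])[:600])
W=a["W"]
for n,(u,v) in dict(orange=(182,217),dark=(233,222),d1=(267,227),d2=(297,224),brown=(232,202),post=(417,184),tip=(355,234)).items(): print(n,np.round(W[v-1:v+2,u-1:u+2].reshape(-1,3),3)[[0,4,8]].tolist())
E
```

```text
orange [[0.498, 0.403, 0.057], [0.494, 0.398, 0.063], [0.491, 0.394, 0.062]]
dark [[0.483, 0.23, 0.094], [0.48, 0.226, 0.094], [0.478, 0.225, 0.087]]
d1 [[0.477, 0.13, 0.057], [0.474, 0.126, 0.058], [0.471, 0.123, 0.061]]
d2 [[0.49, 0.036, 0.059], [nan, nan, nan], [0.484, 0.029, 0.061]]
brown [[0.566, 0.263, -0.004], [0.561, 0.258, 0.002], [0.558, 0.255, 0.001]]
post [[0.615, -0.325, 0.136], [0.611, -0.327, 0.14], [0.609, -0.331, 0.135]]
tip [[nan, nan, nan], [0.455, -0.146, 0.122], [0.466, -0.157, 0.017]]
```

View pics/c1.png

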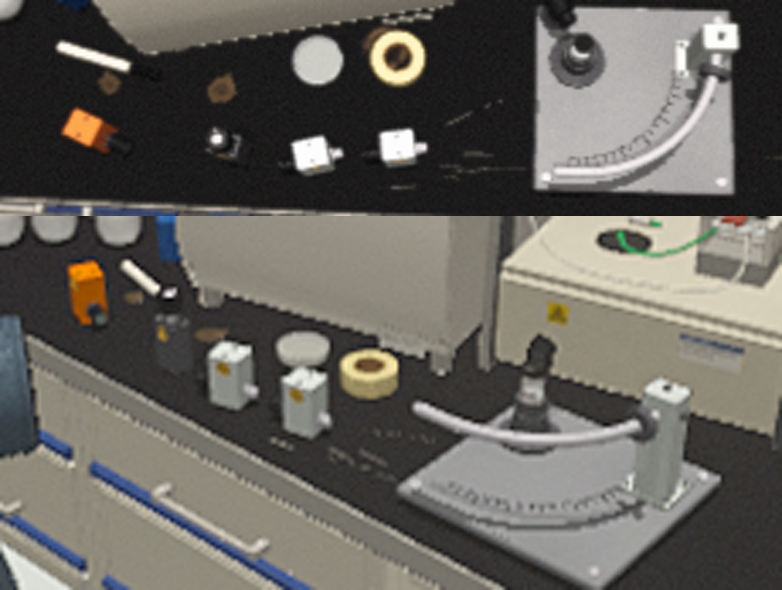

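```bash
r='{"dp":[0.39,-0.82,0.1],"angular":[0,0,1.1]}'; python3 -m crank '[{"dp":[0.39,-0.82,0.1],"angular":[0,0,1.1]},{"dp":[0.39,-0.82,0.1],"angular":[0,0,1.1]},{"dp":[0.39,-0.82,0.1],"angular":[0,0,1.1]},{"dp":[0.39,-0.82,0.1],"angular":[0,0,1.1]},{"dp":[0.39,-0.82,0.1],"angular":[0,0,1.1]},{"dp":[0.39,-0.82,0.1],"angular":[0,0,1.1]},{"dp":[0.39,-0.82,0.1],"angular":[0,0,1.1]},{"dp":[0.39,-0.82,0.1],"angular":[0,0,1.1]},{"dp":[0.39,-0.82,0.1],"angular":[0,0,1.1]},{"dp":[0.39,-0.82,0.1],"angular":[0,0,1.1]},{"dp":[0.39,-0.82,0.1],"angular":[0,0,1.1]},{"dp":[0.39,-0.82,0.1],"angular":[0,0,1.1]},{"dp":[0.39,-0.82,0.1],"angular":[0,0,1.1]},{"dp":[0.39,-0.82,0.1],"angular":[0,0,1.1]},{"dp":[0.39,-0.82,0.1],"angular":[0,0,1.1]},{"dp":[0.39,-0.82,0.1],"angular":[0,0,1.1]},{"dp":[0.39,-0.82,0.1],"angular":[0,0,1.1]},{"dp":[0.39,-0.82,0.1],"angular":[0,0,1.1]},{"dp":[0.39,-0.82,0.1],"angular":[0,0,1.1]},{"dp":[0.39,-0.82,0.1],"angular":[0,0,1.1]}]' 0 40
python3 - <<'E'
from h import *
d=snap("wrist"); np.savez("w1.npz",W=cloud(d),im=d["image"]); cv2.imwrite("pics/w1.png",d["image"]); print(np.round(d["pose"],3).tolist()); s=sense(); print(s["tcp_pos"],s["q"])
E
```

```text
t: 2.1
tcp_pos: [0.4703, 0.0855, 0.3081]
tool_rot: [0.002, 1.0, 0.0, -0.0]
force: [-0.3, -0.5, 0.4]
finger_gap: 0.999
gripper_force: 0.0
[[0.003, 0.966, 0.258, 0.405], [1.0, -0.004, 0.0, 0.086], [0.001, 0.258, -0.966, 0.433], [0.0, 0.0, 0.0, 1.0]]
[0.47319079 0.08225631 0.30873263] [-0.05922517  0.25443343  1.70758086 -0.0034059   1.17637263 -1.62418691]
```

View pics/w1.png

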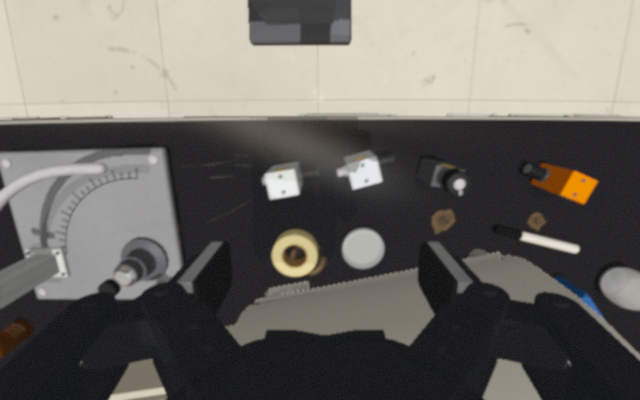

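```bash
cat >> h.py <<'E'
def blocks(W,zlo=0.055,zhi=0.067,box=(0.38,0.6,-0.05,0.45)):
    m=(W[...,2]>zlo)&(W[...,2]<zhi)&(W[...,0]>box[0])&(W[...,0]<box[1])&(W[...,1]>box[2])&(W[...,1]<box[3])
    n,l,st,c=cv2.connectedComponentsWithStats(m.astype(np.uint8))
    for i in range(1,n):
        if st[i,4]<60: continue
        p=W[l==i]; (cx,cy),(w,h),a=cv2.minAreaRect((p[:,:2]*1000).astype(np.float32))
        print("px",np.round(c[i]),"n",st[i,4],"ctr",round(cx,1),round(cy,1),"wh",round(w,1),round(h,1),"ang",round(a,1),"med z",round(float(np.median(p[:,2])),4),"mean",np.round(p[:,:2].mean(0)*1000,1))
E
python3 - <<'E'
from h import *
for f in("w1","top0"):
    a=np.load(f+".npz");W=a["W"];print(f);blocks(W)
a=np.load("top0.npz");W=a["W"]
# bench: plate and rod
m=(abs(W[...,2]-0.02)<.006)&(W[...,0]>.4)&(W[...,0]<.75)&(W[...,1]<-.05)&(W[...,1]>-.45)
n,l,st,c=cv2.connectedComponentsWithStats(m.astype(np.uint8)); i=1+np.argmax(st[1:,4]); p=W[l==i]
print("plate",cv2.minAreaRect((p[:,:2]*1000).astype(np.float32)),np.median(p[:,2]))
from scipy.optimize import least_squares
def fit(W):
    m=(W[...,2]>.112)&(W[...,2]<.126)&(W[...,0]>.4)&(W[...,0]<.65)&(W[...,1]<-.1)&(W[...,1]>-.4)
    p=W[m][:,:2]
    def dist(x):
        q=(p-x[:2]); c,s=np.cos(x[2]),np.sin(x[2]); u=q@np.array([[c,-s],[s,c]])
        d1=np.where(u[:,1]>0, u[:,0]+.15, np.hypot(*u.T)-.15)
        over=np.maximum(u[:,1]-.036,0)
        return np.hypot(d1,over)*1000
    best=least_squares(dist,[.6,-.18,0],loss="soft_l1",f_scale=4)
    q=(p-best.x[:2]); c,s=np.cos(best.x[2]),np.sin(best.x[2]); u=q@np.array([[c,-s],[s,c]])
    return best.x,len(p),np.median(abs(best.fun)),np.percentile(u[:,1][u[:,0]<-.13],[97,100])
print(fit(W)); print(fit(np.load("w1.npz")["W"]))
E
```

```text
w1
px [365. 172.] n 799 ctr 476.7 135.3 wh 32.3 36.2 ang 15.4 med z 0.0604 mean [476.  135.1]
px [439. 175.] n 248 ctr 481.8 231.5 wh 23.2 26.4 ang 79.9 med z 0.0603 mean [479.9 226.3]
px [283. 183.] n 783 ctr 490.2 34.6 wh 32.6 36.4 ang 9.9 med z 0.0603 mean [489.7  34.9]
px [578. 186.] n 772 ctr 495.7 406.6 wh 39.2 33.1 ang 68.8 med z 0.0606 mean [494.5 404.2]
top0
px [181. 217.] n 122 ctr 495.4 403.5 wh 39.1 32.1 ang 66.9 med z 0.0598 mean [494.7 403. ]
px [297. 223.] n 117 ctr 489.4 32.6 wh 32.0 35.5 ang 9.7 med z 0.0597 mean [489.6  33. ]
px [265. 226.] n 119 ctr 476.0 133.2 wh 32.4 36.6 ang 13.0 med z 0.0598 mean [475.5 133.1]
plate ((565.1438598632812, -248.44784545898438), (230.76092529296875, 240.33370971679688), 0.6172705888748169) 0.018859659442272303
(array([ 0.60785913, -0.17577757, -0.07889918]), 364, np.float64(3.340140963251734), array([0.0155077 , 0.01828232]))
(array([ 0.60666022, -0.16446745, -0.19314372]), 1475, np.float64(2.8301682628819047), array([-0.00751275, -0.00558699]))
```

```bash
python3 -m crank '[{"dp":[0.1,-1,0.05],"angular":[0,0,0]},{"dp":[0.1,-1,0.05],"angular":[0,0,0]},{"dp":[0.1,-1,0.05],"angular":[0,0,0]},{"dp":[0.1,-1,0.05],"angular":[0,0,0]},{"dp":[0.1,-1,0.05],"angular":[0,0,0]},{"dp":[0.1,-1,0.05],"angular":[0,0,0]},{"dp":[0.1,-1,0.05],"angular":[0,0,0]},{"dp":[0.1,-1,0.05],"angular":[0,0,0]},{"dp":[0.1,-1,0.05],"angular":[0,0,0]},{"dp":[0.1,-1,0.05],"angular":[0,0,0]},{"dp":[0,0,0],"angular":[0,0,0]},{"dp":[0,0,0],"angular":[0,0,0]}]' | tail -5
cat >> h.py <<'E'
from scipy.optimize import least_squares
def rodfit(W,x0=(.6,-.18,.01),free=True):
    c,s=np.cos(x0[2]),np.sin(x0[2])
    q=(W[...,:2]-np.array(x0[:2]));u=q@np.array([[c,-s],[s,c]])
    r=np.hypot(u[...,0],u[...,1]); th=np.degrees(np.arctan2(-u[...,1],-u[...,0]))
    m=(W[...,2]>.115)&(W[...,2]<.128)&(th>-14)&(th<62)&(r>.125)&(r<.175)
    p=W[m]
    def uv(x):
        c,s=np.cos(x[2]),np.sin(x[2]); return (p[:,:2]-x[:2])@np.array([[c,-s],[s,c]])
    def f(x):
        u=uv(x); return 1000*np.where(u[:,1]>0,u[:,0]+.15,.15-np.hypot(*u.T))
    b=least_squares(f,x0,loss="soft_l1",f_scale=2).x
    u=uv(b); print("rod",np.round(b,4),"n",len(p),"tip v",np.percentile(u[u[:,0]<-.13][:,1],[98,100]),"top z",np.percentile(p[:,2],[50,90]),"res",np.median(abs(f(b))))
    return b
E
python3 - <<'E'
from h import *
d=snap("wrist"); W=cloud(d);np.savez("w2.npz",W=W,im=d["image"]); cv2.imwrite("pics/w2.png",d["image"])
b=rodfit(W); rodfit(W,b)
m=(abs(W[...,2]-0.02)<.006)&(W[...,0]>.4)&(W[...,0]<.75)&(W[...,1]<-.05)&(W[...,1]>-.45)
n,l,st,c=cv2.connectedComponentsWithStats(m.astype(np.uint8)); i=1+np.argmax(st[1:,4]); p=W[l==i]
print("plate",cv2.minAreaRect((p[:,:2]*1000).astype(np.float32)),np.median(p[:,2]))
E
```

```text
tcp_pos: [0.4999, -0.2134, 0.3227]
tool_rot: [0.003, 1.0, 0.001, -0.001]
force: [-0.2, -0.1, -0.3]
finger_gap: 0.998
gripper_force: 0.0
rod [ 0.6095 -0.1755  0.0222] n 1933 tip v [0.03005637 0.03256494] top z [0.11934908 0.12066619] res 2.8748889093513084
rod [ 0.6095 -0.1755  0.0143] n 2032 tip v [0.03116933 0.03483977] top z [0.11934588 0.12066034] res 2.8989811327266164
plate ((577.7476806640625, -232.64892578125), (202.81402587890625, 214.57936096191406), 1.2436237335205078) 0.019326217917517097
```

View pics/w2.png

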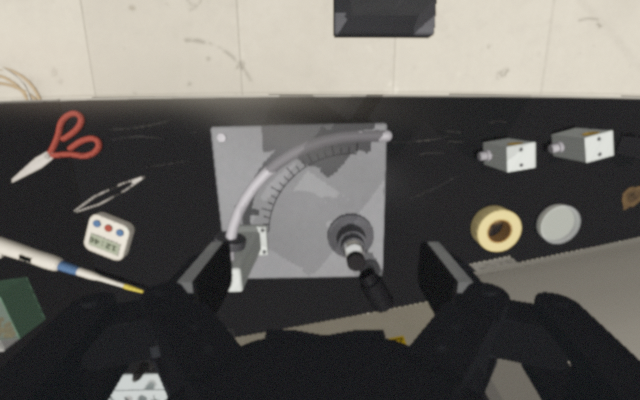

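```bash
cat >> h.py <<'E'
def st():
    s=sense(); q=s["tool_rot"]; M=R.from_quat(q).as_matrix(); 
    yaw=np.degrees(np.arctan2(M[1,1],M[0,1])); print("t",round(s["t"],1),"p",np.round(s["tcp_pos"]*1000,1),"yaw",round(yaw,2),"tilt",np.round(np.degrees([M[0,2],M[1,2]]),2),"F",np.round(s["force"],1),"M",np.round(s["ft_torque"],2),"gap",round(s["finger_gap"],3),"gf",round(s["gripper_force"],1)); return s["tcp_pos"]*1000,yaw
def go(x,y,z,yaw):
    p,a=st(); da=(yaw-a+180)%360-180; print("need dp",np.round((np.array([x,y,z])-p)/30,3),"yaw",round(da,2), "or",round((da+90)%180-90,2))
E
python3 -m crank '[{"dp":[-0.03,0.83,-0.67],"angular":[0,0,1]},{"dp":[-0.03,0.83,-0.67],"angular":[0,0,1]},{"dp":[-0.03,0.83,-0.67],"angular":[0,0,1]},{"dp":[-0.03,0.83,-0.67],"angular":[0,0,1]},{"dp":[-0.03,0.83,-0.67],"angular":[0,0,1]},{"dp":[-0.03,0.83,-0.67],"angular":[0,0,1]},{"dp":[-0.03,0.83,-0.67],"angular":[0,0,1]},{"dp":[-0.03,0.83,-0.67],"angular":[0,0,1]},{"dp":[-0.03,0.83,-0.67],"angular":[0,0,1]},{"dp":[-0.03,0.83,-0.67],"angular":[0,0,1]},{"dp":[0,0,0],"angular":[0,0,0]},{"dp":[0,0,0],"angular":[0,0,0]}]' 0.3| tail -2
python3 - <<'E'
from h import *
go(490,34.5,48.5,99.9); d=snap("wrist");W=cloud(d);blocks(W); cv2.imwrite("pics/w3.png",d["image"])
blocks(cloud(snap("top")))
E
```

```text
finger_gap: 0.699
gripper_force: 0.0
t 4.6 p [490.7  36.8 122.3] yaw 99.94 tilt [-0.05 -0.  ] F [ 0.4 -1.   1.1] M [-0.03 -0.01  0.06] gap 0.699 gf 0.0
need dp [-0.023 -0.075 -2.46 ] yaw -0.04 or -0.04
px [321. 215.] n 2858 ctr 490.0 34.5 wh 32.8 36.1 ang 9.6 med z 0.0603 mean [489.3  34.4]
px [478. 220.] n 2900 ctr 476.2 135.1 wh 32.8 37.7 ang 15.1 med z 0.0603 mean [475.5 133.8]
px [607. 250.] n 1378 ctr 481.8 232.2 wh 29.0 27.2 ang 78.1 med z 0.0605 mean [480.5 228.1]
```

```bash
python3 -m crank '[{"dp":[-0.02,-0.075,-0.46],"angular":[0,0,0]},{"dp":[0,0,-0.5],"angular":[0,0,0]},{"dp":[0,0,-0.5],"angular":[0,0,0]},{"dp":[0,0,-0.5],"angular":[0,0,0]},{"dp":[0,0,-0.5],"angular":[0,0,0]},{"dp":[0,0,0],"angular":[0,0,0]},{"dp":[0,0,0],"angular":[0,0,0]}]' 0.3 |tail -3
python3 -m crank '[{"dp":[0,0,0],"angular":[0,0,0]},{"dp":[0,0,0],"angular":[0,0,0]},{"dp":[0,0,0],"angular":[0,0,0]},{"dp":[0,0,0],"angular":[0,0,0]},{"dp":[0,0,0],"angular":[0,0,0]},{"dp":[0,0,0],"angular":[0,0,0]}]' 1 60
python3 -c "
from h import *
go(459.5,-100,115.5,0.8)"
```

```text
force: [-0.2, 0.7, 0.3]
finger_gap: 0.702
gripper_force: 0.0
t: 6.0
tcp_pos: [0.4914, 0.0331, 0.0496]
tool_rot: [-0.085, 0.996, -0.0, 0.001]
force: [-0.5, 0.0, 7.1]
finger_gap: 0.412
gripper_force: 60.0
t 6.0 p [491.4  33.1  49.6] yaw 99.8 tilt [ 0.12 -0.04] F [-0.5  0.   7.1] M [-0.35  0.06  0.01] gap 0.412 gf 60.0
need dp [-1.062 -4.436  2.195] yaw -99.0 or 81.0
```

```bash
python3 -m crank '[{"dp":[0,0,0.5],"angular":[0,0,0]},{"dp":[0,0,0.87],"angular":[0,0,0]},{"dp":[0,0,0.87],"angular":[0,0,0]},{"dp":[-0.09,-0.34,0],"angular":[0,0,-8.25]},{"dp":[-0.09,-0.34,0],"angular":[0,0,-8.25]},{"dp":[-0.09,-0.34,0],"angular":[0,0,-8.25]},{"dp":[-0.09,-0.34,0],"angular":[0,0,-8.25]},{"dp":[-0.09,-0.34,0],"angular":[0,0,-8.25]},{"dp":[-0.09,-0.34,0],"angular":[0,0,-8.25]},{"dp":[-0.09,-0.34,0],"angular":[0,0,-8.25]},{"dp":[-0.09,-0.34,0],"angular":[0,0,-8.25]},{"dp":[-0.09,-0.34,0],"angular":[0,0,-8.25]},{"dp":[-0.09,-0.34,0],"angular":[0,0,-8.25]},{"dp":[-0.09,-0.34,0],"angular":[0,0,-8.25]},{"dp":[-0.09,-0.34,0],"angular":[0,0,-8.25]},{"dp":[0,0,0],"angular":[0,0,0]},{"dp":[0,0,0],"angular":[0,0,0]},{"dp":[0,0,0],"angular":[0,0,0]}]' |tail -2
python3 - <<'E'
from h import *
go(459.5,-100,116.6,0.8); d=snap("wrist");W=cloud(d); cv2.imwrite("pics/w4.png",d["image"]);np.savez("w4.npz",W=W,im=d["image"])
c=snap("scene"); cv2.imwrite("pics/s4.png",cv2.resize(c["image"][150:260,240:420],None,fx=3,fy=3,interpolation=cv2.INTER_CUBIC))
E
```

```text
finger_gap: 0.412
gripper_force: 60.9
t 7.8 p [458.2 -88.6 115.7] yaw 0.91 tilt [-0.02  0.02] F [ 0.3  1.  -2.1] M [ 0.09  0.05 -0.02] gap 0.412 gf 60.9
need dp [ 0.044 -0.382  0.031] yaw -0.11 or -0.11
```

View pics/w4.png

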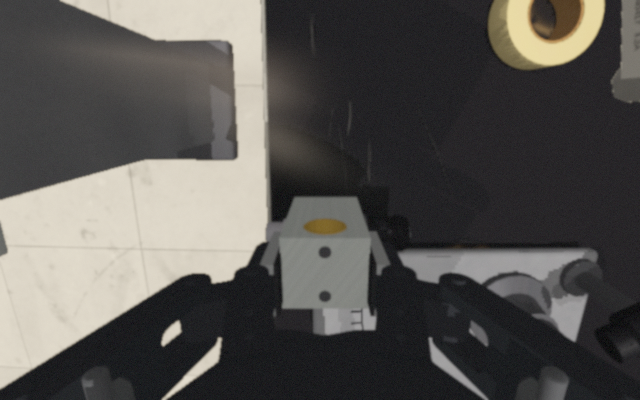

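View pics/s4.png

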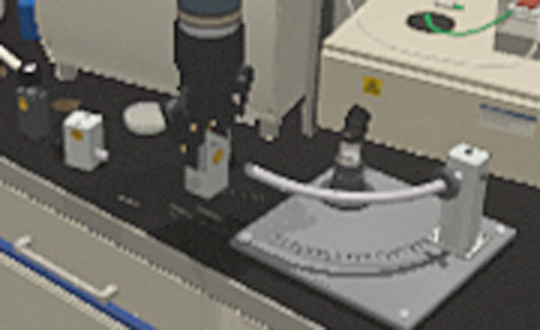

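```bash
python3 - <<'E'
from h import *
W=np.load("w4.npz")["W"]; p=W[255:300,290:360].reshape(-1,3); p=p[p[:,2]>.11]; print(len(p),np.nanmedian(p,0)*1000,np.nanpercentile(p,[2,98],axis=0)*1000)
blocks(W,.118,.138,(.4,.55,-.15,0))
q=p-p.mean(0); print(np.linalg.svd(q,full_matrices=False)[2][2])
E
```

```text
3134 [458.39498375 -88.07916476 126.21865304] [[444.67308012 -98.14118279 125.09543846]
 [472.083376   -78.33767819 127.36179805]]
px [325. 270.] n 8727 ctr 458.3 -86.8 wh 62.7 33.5 ang 0.9 med z 0.1263 mean [458.4 -84.4]
[-0.0070849  -0.00342079  0.99996905]
```

```bash
python3 -m crank '[{"dp":[0.03,-0.3,0.04],"angular":[0,0,0]},{"dp":[0,-0.3,0],"angular":[0,0,0]},{"dp":[0,-0.3,0],"angular":[0,0,0]},{"dp":[0,-0.3,0],"angular":[0,0,0]},{"dp":[0,-0.1,0],"angular":[0,0,0]},{"dp":[0,-0.1,0],"angular":[0,0,0]},{"dp":[0,-0.1,0],"angular":[0,0,0]}]' | grep force; python3 -m crank '[{"dp":[0,-0.1,0],"angular":[0,0,0]},{"dp":[0,-0.1,0],"angular":[0,0,0]},{"dp":[0,-0.1,0],"angular":[0,0,0]},{"dp":[0,0,0],"angular":[0,0,0]}]' | grep force;python3 -c "
from h import *
st()"
```

```text
force: [0.4, -0.6, -1.4]
gripper_force: 60.9
force: [-0.7, -0.1, -2.1]
gripper_force: 60.9
t 9.0 p [ 459.4 -143.4  116.9] yaw 0.77 tilt [ 0.02 -0.02] F [-0.7 -0.1 -2.1] M [ 0.02  0.   -0.01] gap 0.409 gf 60.9
```

```bash
python3 -m crank '[{"dp":[0,-0.38,0],"angular":[0,0,0]},{"dp":[0,-0.38,0],"angular":[0,0,0]},{"dp":[0,-0.38,0],"angular":[0,0,0]},{"dp":[0.017,-0.349,0],"angular":[0,0,4]},{"dp":[0.041,-0.347,0],"angular":[0,0,4]},{"dp":[0.065,-0.343,0],"angular":[0,0,4]},{"dp":[0.089,-0.337,0],"angular":[0,0,4]}]' | grep force; python3 -m crank '[{"dp":[0.112,-0.33,0],"angular":[0,0,4]},{"dp":[0.135,-0.322,0],"angular":[0,0,4]},{"dp":[0.157,-0.312,0],"angular":[0,0,4]},{"dp":[0.179,-0.3,0],"angular":[0,0,4]}]' | grep force; python3 -c "
from h import *
p,a=st(); u=p[:2]-[609.5,-175.5]; print('r',np.hypot(*u),'theta',np.degrees(np.arctan2(-u[1],-u[0])),a)"
```

```text
force: [-0.2, -0.1, -2.7]
gripper_force: 60.9
force: [-0.6, -0.3, -2.7]
gripper_force: 60.9
t 10.1 p [ 482.9 -258.   116.8] yaw 32.89 tilt [-0. -0.] F [-0.6 -0.3 -2.7] M [-0.04 -0.09  0.04] gap 0.414 gf 60.9
r 151.08456421904557 theta 33.102354041860856 32.88518904075411
```

```bash
python3 -m crank '[{"dp":[0.215,-0.277,0],"angular":[0,0,4]},{"dp":[0.219,-0.272,0],"angular":[0,0,4]},{"dp":[0.237,-0.256,0],"angular":[0,0,4]},{"dp":[0.254,-0.239,0],"angular":[0,0,4]}]' | grep force; python3 -m crank '[{"dp":[0.27,-0.221,0],"angular":[0,0,4]},{"dp":[0.285,-0.201,0],"angular":[0,0,4]},{"dp":[0.299,-0.181,0],"angular":[0,0,4]},{"dp":[0.155,-0.08,0],"angular":[0,0,2]}]' | grep force; python3 -c "
from h import *
p,a=st(); u=p[:2]-[609.5,-175.5]; print('r',np.hypot(*u),'theta',np.degrees(np.arctan2(-u[1],-u[0])),a)"
```

```text
force: [-0.2, -1.1, -3.1]
gripper_force: 60.9
force: [-0.1, 0.1, -2.5]
gripper_force: 60.9
t 10.9 p [ 541.5 -310.1  116.7] yaw 62.84 tilt [ 0.05 -0.04] F [-0.1  0.1 -2.5] M [-0.02 -0.    0.05] gap 0.411 gf 60.9
r 150.81711828121865 theta 63.21350003008939 62.84067456160955
```

```bash
cat >> h.py <<'E'
def arc(C=(609.5,-175.5)):
    p,a=st(); u=p[:2]-np.array(C); print('r',np.round(np.hypot(*u),1),'theta',np.round(np.degrees(np.arctan2(-u[1],-u[0])),2),"yaw",round(a,2))
E
python3 -m crank '[{"dp":[0.079,-0.038,0],"angular":[0,0,1]},{"dp":[0.079,-0.037,0],"angular":[0,0,1]},{"dp":[0.08,-0.036,0],"angular":[0,0,1]},{"dp":[0.08,-0.034,0],"angular":[0,0,1]}]' | grep force; python3 -m crank '[{"dp":[0.081,-0.033,0],"angular":[0,0,1]},{"dp":[0,0,0],"angular":[0,0,0]}]'|grep force;  python3 -c "
from h import *
arc()"; python3 -m crank '[{"dp":[0.081,-0.032,0],"angular":[0,0,1]},{"dp":[0,0,0],"angular":[0,0,0]}]'|grep force;  python3 -c "
from h import *
arc()"
```

```text
force: [-0.8, 0.4, -2.2]
gripper_force: 60.9
force: [-0.2, 0.5, -3.2]
gripper_force: 60.9
t 11.5 p [ 553.4 -313.8  117. ] yaw 67.82 tilt [ 0.03 -0.02] F [-0.2  0.5 -3.2] M [-0.02  0.01 -0.04] gap 0.411 gf 60.9
r 149.2 theta 67.93 yaw 67.82
force: [-0.5, 0.1, -2.4]
gripper_force: 60.9
t 11.7 p [ 555.8 -314.7  117. ] yaw 68.82 tilt [ 0.02 -0.02] F [-0.5  0.1 -2.4] M [ 0.04 -0.01  0.04] gap 0.412 gf 60.9
r 149.2 theta 68.91 yaw 68.82
```

Continue by small steps until contact.

```bash
for i in 1; do python3 -m crank '[{"dp":[0.041,-0.015,0],"angular":[0,0,0.5]},{"dp":[0,0,0],"angular":[0,0,0]}]'|grep ^force; python3 -m crank '[{"dp":[0.041,-0.015,0],"angular":[0,0,0.5]},{"dp":[0,0,0],"angular":[0,0,0]}]'|grep ^force; python3 -m crank '[{"dp":[0.041,-0.015,0],"angular":[0,0,0.3]},{"dp":[0,0,0],"angular":[0,0,0]}]'|grep ^force;done;  python3 -c "
from h import *
arc()
d=snap('top');cv2.imwrite('pics/t5.png',cv2.resize(d['image'][160:250,330:440],None,fx=5,fy=5,interpolation=cv2.INTER_CUBIC))"
```

```text
force: [-0.2, 0.6, -1.9]
force: [-0.7, 0.3, -2.1]
force: [-3.0, 0.8, -1.0]
t 12.3 p [ 558.1 -315.5  116.8] yaw 70.11 tilt [-0.16  0.07] F [-3.   0.8 -1. ] M [0.11 0.56 0.01] gap 0.412 gf 61.2
r 149.1 theta 69.82 yaw 70.11
```

```bash
python3 -m crank '[{"dp":[0.01,-0.004,-0.03],"angular":[0,0,0]},{"dp":[0,0,-0.035],"angular":[0,0,0]},{"dp":[0,0,0],"angular":[0,0,0]}]'|grep ^force; python3 -m crank '[{"dp":[0,0,0],"angular":[0,0,0]},{"dp":[0,0,0],"angular":[0,0,0]},{"dp":[0,0,0],"angular":[0,0,0]}]' 0.3 |grep force; python3 -m crank '[{"dp":[0,0,0.3],"angular":[0,0,0]},{"dp":[0,0,0.9],"angular":[0,0,0]},{"dp":[0,0,0.9],"angular":[0,0,0]},{"dp":[0,0,0.9],"angular":[0,0,0]},{"dp":[0,0,0.9],"angular":[0,0,0]},{"dp":[-0.05,0.9,0],"angular":[0,0,0]},{"dp":[-0.05,0.9,0],"angular":[0,0,0]},{"dp":[0,0,0],"angular":[0,0,0]}]'|grep force; python3 - <<'E'
from h import *
d=snap("wrist");W=cloud(d);np.savez("w6.npz",W=W,im=d["image"]);cv2.imwrite("pics/w6.png",d["image"]);st()
print("bench");blocks(W,.118,.132,(.45,.64,-.38,-.15)); 
print("top");blocks(cloud(snap("top")))
E
```

```text
force: [-4.1, 1.5, 0.1]
force: [0.3, -0.5, 0.2]
gripper_force: 0.0
force: [1.2, -0.2, 0.1]
gripper_force: 0.0
t 13.8 p [ 556.7 -260.7  233.1] yaw 70.2 tilt [ 0.06 -0.04] F [-0.1  0.1 -0. ] M [-0.04  0.06  0.02] gap 0.698 gf 0.0
bench
px [299. 150.] n 5786 ctr 517.3 -254.7 wh 77.0 234.5 ang 46.5 med z 0.1204 mean [ 517.  -266.6]
top
px [180. 217.] n 114 ctr 495.7 403.9 wh 39.0 32.2 ang 66.7 med z 0.0598 mean [495.2 404. ]
```

View pics/w6.png

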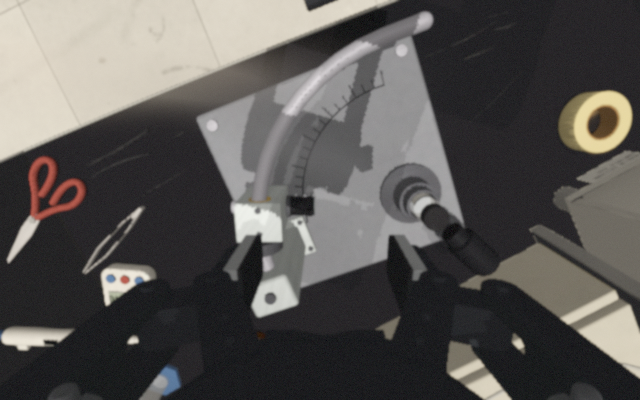

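```bash
python3 - <<'E'
from h import *
W=np.load("w6.npz")["W"]; W2=W.copy()
b=(.6095,-.1755,.014)
for _ in range(3): b=rodfit(W,b)
# tip
c,s=np.cos(b[2]),np.sin(b[2]); M=np.array([[c,s],[-s,c]])
m=(W[...,2]>.11)&(W[...,2]<.128)&(abs(W[...,0]-.459)<.015)&(W[...,1]>-.17)&(W[...,1]<-.1)
print("tip y max",np.sort(W[m][:,1])[-20:][::5], W[m&(W[...,1]<-.15)][:,0].min(),W[m&(W[...,1]<-.15)][:,0].max())
blocks(W,.122,.131,(.5,.62,-.36,-.28)); blocks(W,.132,.145,(.5,.7,-.4,-.28))
p=W[(abs(W[...,2]-.02)<.004)&(W[...,1]<-.1)&(W[...,0]>.4)&(W[...,0]<.75)]
print(cv2.minAreaRect((p[:,:2]*1000).astype(np.float32)))
E
```

```text
rod [ 0.6099 -0.1752 -0.0056] n 4445 tip v [0.02735066 0.03124743] top z [0.11932692 0.12068185] res 2.899127614815061
rod [ 0.6101 -0.1757  0.0035] n 4337 tip v [0.02918126 0.0331697 ] top z [0.11931995 0.12065241] res 2.8656982621787233
rod [ 6.101e-01 -1.755e-01  2.000e-04] n 4389 tip v [0.02851695 0.03246984] top z [0.11932458 0.12066584] res 2.8634010702800197
tip y max [-0.14518722 -0.14492105 -0.14440592 -0.14344928] 0.4534326551053864 0.4658328822241467
px [260. 223.] n 1842 ctr 561.3 -316.0 wh 36.6 43.0 ang 69.9 med z 0.1251 mean [ 558.  -313.2]
px [280. 274.] n 189 ctr 605.1 -313.8 wh 29.1 13.9 ang 49.3 med z 0.1265 mean [ 604. -314.]
px [274. 295.] n 1364 ctr 615.1 -325.0 wh 37.1 30.6 ang 89.9 med z 0.137 mean [ 614.9 -322.2]
((600.2338256835938, -423.0398864746094), (297.4459533691406, 642.4786987304688), 0.3321205973625183)
```

```bash
python3 -m crank '[{"dp":[-0.167,0.825,-0.1],"angular":[0,0,2.2]},{"dp":[-0.167,0.825,-0.1],"angular":[0,0,2.2]},{"dp":[-0.167,0.825,-0.1],"angular":[0,0,2.2]},{"dp":[-0.167,0.825,-0.1],"angular":[0,0,2.2]},{"dp":[-0.167,0.825,-0.1],"angular":[0,0,2.2]},{"dp":[-0.167,0.825,-0.1],"angular":[0,0,2.2]},{"dp":[-0.167,0.825,-0.1],"angular":[0,0,2.2]},{"dp":[-0.167,0.825,-0.1],"angular":[0,0,2.2]},{"dp":[-0.167,0.825,-0.1],"angular":[0,0,2.2]},{"dp":[-0.167,0.825,-0.1],"angular":[0,0,2.2]},{"dp":[-0.167,0.825,-0.1],"angular":[0,0,2.2]},{"dp":[-0.167,0.825,-0.1],"angular":[0,0,2.2]},{"dp":[-0.167,0.825,-0.1],"angular":[0,0,2.2]},{"dp":[-0.167,0.825,-0.1],"angular":[0,0,2.2]},{"dp":[-0.167,0.825,-0.1],"angular":[0,0,2.2]},{"dp":[-0.167,0.825,-0.1],"angular":[0,0,2.2]},{"dp":[0,0,0],"angular":[0,0,0]},{"dp":[0,0,0],"angular":[0,0,0]}]' |grep force; python3 - <<'E'
from h import *
d=snap("wrist");W=cloud(d);np.savez("w7.npz",W=W,im=d["image"]);cv2.imwrite("pics/w7.png",d["image"]);go(476.5,135,49,105.2)
blocks(W)
E
```

```text
force: [-0.4, -0.1, 0.5]
gripper_force: 0.0
t 15.7 p [477.5 133.2 184.2] yaw 105.24 tilt [ 0.08 -0.03] F [-0.1  0.3  1.1] M [0.02 0.04 0.03] gap 0.7 gf 0.0
need dp [-0.032  0.061 -4.506] yaw -0.04 or -0.04
px [327. 192.] n 1724 ctr 476.4 135.2 wh 33.0 36.0 ang 15.3 med z 0.0604 mean [476.  135.2]
px [431. 222.] n 579 ctr 481.9 237.4 wh 36.8 26.6 ang 80.5 med z 0.0601 mean [478.6 227.9]
px [601. 284.] n 1327 ctr 495.3 405.4 wh 39.0 33.1 ang 68.7 med z 0.0605 mean [494.4 403.6]
px [462. 352.] n 77 ctr 596.0 303.3 wh 7.0 29.0 ang 10.7 med z 0.0582 mean [597.3 305.6]
```

View pics/w7.png

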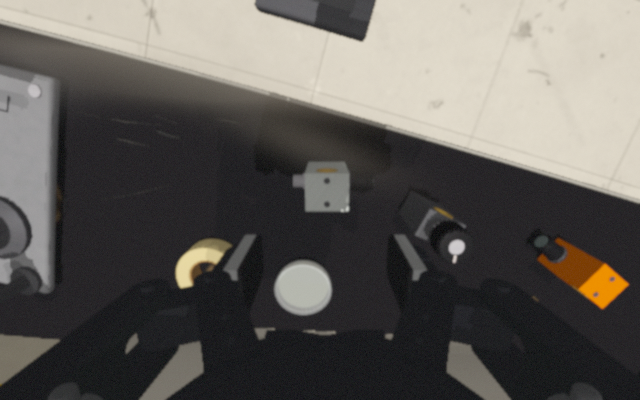

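```bash
python3 -m crank '[{"dp":[-0.04,0.06,-0.9],"angular":[0,0,0]},{"dp":[0,0,-0.9],"angular":[0,0,0]},{"dp":[0,0,-0.9],"angular":[0,0,0]},{"dp":[0,0,-0.7],"angular":[0,0,0]},{"dp":[0,0,-0.6],"angular":[0,0,0]},{"dp":[0,0,-0.5],"angular":[0,0,0]},{"dp":[0,0,0],"angular":[0,0,0]},{"dp":[0,0,0],"angular":[0,0,0]}]' 0.3 |grep -E "force|pos"
python3 -m crank '[{"dp":[0,0,0],"angular":[0,0,0]},{"dp":[0,0,0],"angular":[0,0,0]},{"dp":[0,0,0],"angular":[0,0,0]},{"dp":[0,0,0],"angular":[0,0,0]},{"dp":[0,0,0],"angular":[0,0,0]}]' 1 60 |grep -E "force|pos"
python3 -c "
from h import *
go(459.5,-90,116.8,0.6)"
```

```text
tcp_pos: [0.4759, 0.1348, 0.049]
force: [-0.4, 0.8, 0.4]
gripper_force: 0.0
tcp_pos: [0.476, 0.1356, 0.05]
force: [0.5, -2.0, 6.3]
gripper_force: 60.2
t 17.0 p [476.  135.6  50. ] yaw 105.31 tilt [ 0.14 -0.02] F [ 0.5 -2.   6.3] M [-0.32  0.05 -0.04] gap 0.406 gf 60.2
need dp [-0.549 -7.519  2.226] yaw -104.71 or 75.29
```

```bash
python3 -m crank '[{"dp":[0,0,0.5],"angular":[0,0,0]},{"dp":[0,0,0.87],"angular":[0,0,0]},{"dp":[0,0,0.87],"angular":[0,0,0]},{"dp":[-0.04,-0.537,0],"angular":[0,0,-7.48]},{"dp":[-0.04,-0.537,0],"angular":[0,0,-7.48]},{"dp":[-0.04,-0.537,0],"angular":[0,0,-7.48]},{"dp":[-0.04,-0.537,0],"angular":[0,0,-7.48]},{"dp":[-0.04,-0.537,0],"angular":[0,0,-7.48]},{"dp":[-0.04,-0.537,0],"angular":[0,0,-7.48]},{"dp":[-0.04,-0.537,0],"angular":[0,0,-7.48]},{"dp":[-0.04,-0.537,0],"angular":[0,0,-7.48]},{"dp":[-0.04,-0.537,0],"angular":[0,0,-7.48]},{"dp":[-0.04,-0.537,0],"angular":[0,0,-7.48]},{"dp":[-0.04,-0.537,0],"angular":[0,0,-7.48]},{"dp":[-0.04,-0.537,0],"angular":[0,0,-7.48]},{"dp":[-0.04,-0.537,0],"angular":[0,0,-7.48]},{"dp":[-0.04,-0.537,0],"angular":[0,0,-7.48]},{"dp":[0,0,0],"angular":[0,0,0]},{"dp":[0,0,0],"angular":[0,0,0]}]' |tail -2
python3 - <<'E'
from h import *
go(459.5,-90,116.8,0.6); d=snap("wrist");W=cloud(d)
p=W[255:300,290:360].reshape(-1,3); p=p[p[:,2]>.11]; print(np.nanmedian(p,0)*1000)
m=(abs(W[...,2]-.065)<.03)&(W[...,1]<-.04)&(W[...,1]>-.13)&(W[...,0]>.40)&(W[...,0]<.56); print("barrel side x",np.nanpercentile(W[m][:,0],[1,99]))
cv2.imwrite("pics/w8.png",d["image"])
E
```

```text
finger_gap: 0.41
gripper_force: 60.2
t 18.9 p [458.  -89.6 116.1] yaw 0.62 tilt [-0.03  0.03] F [-0.5  0.3 -1.5] M [ 0.04  0.03 -0.03] gap 0.41 gf 60.2
need dp [ 0.051 -0.014  0.022] yaw -0.02 or -0.02
[458.09267464 -89.35235672 126.30721111]
barrel side x [0.42688162 0.50133538]
```

View pics/w8.png

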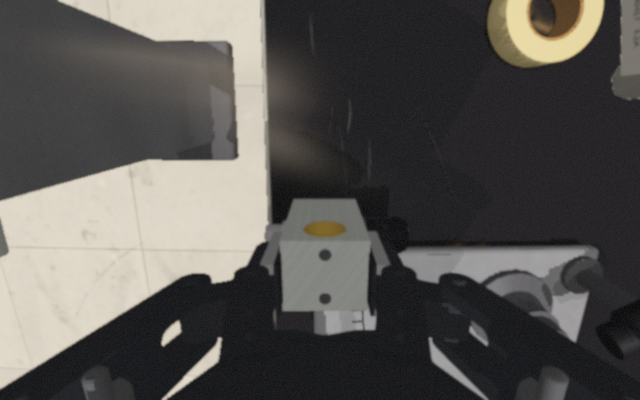

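```bash
python3 -m crank '[{"dp":[0.05,-0.3,0.02],"angular":[0,0,0]},{"dp":[0,-0.3,0],"angular":[0,0,0]},{"dp":[0,-0.3,0],"angular":[0,0,0]},{"dp":[0,-0.2,0],"angular":[0,0,0]},{"dp":[0,-0.2,0],"angular":[0,0,0]},{"dp":[0,-0.2,0],"angular":[0,0,0]},{"dp":[0,-0.2,0],"angular":[0,0,0]},{"dp":[0,-0.2,0],"angular":[0,0,0]}]' | grep -E "^force|pos"; python3 -m crank '[{"dp":[0,-0.35,0],"angular":[0,0,0]},{"dp":[0,-0.35,0],"angular":[0,0,0]},{"dp":[0,-0.33,0],"angular":[0,0,0]},{"dp":[0.02,-0.349,0],"angular":[0,0,4]},{"dp":[0.044,-0.346,0],"angular":[0,0,4]},{"dp":[0.068,-0.342,0],"angular":[0,0,4]},{"dp":[0.092,-0.336,0],"angular":[0,0,4]}]' | grep -E "^force|pos"; python3 -m crank '[{"dp":[0.115,-0.329,0],"angular":[0,0,4]},{"dp":[0.138,-0.32,0],"angular":[0,0,4]},{"dp":[0.16,-0.31,0],"angular":[0,0,4]},{"dp":[0.182,-0.298,0],"angular":[0,0,4]}]' | grep ^force; python3 -c "
from h import *
arc((610.,-175.5))"
```

```text
tcp_pos: [0.4597, -0.1473, 0.1168]
force: [-0.1, 0.4, -0.5]
tcp_pos: [0.4664, -0.22, 0.1167]
force: [0.5, -0.9, -2.3]
force: [-0.9, 0.2, -1.4]
t 20.9 p [ 484.3 -257.6  116.6] yaw 32.7 tilt [-0.02  0.01] F [-0.9  0.2 -1.4] M [-0.02 -0.07  0.01] gap 0.409 gf 60.2
r 150.2 theta 33.16 yaw 32.7
```

```bash
python3 -m crank '[{"dp":[0.2,-0.286,0],"angular":[0,0,4]},{"dp":[0.219,-0.271,0],"angular":[0,0,4]},{"dp":[0.238,-0.255,0],"angular":[0,0,4]},{"dp":[0.255,-0.238,0],"angular":[0,0,4]}]' | grep ^force; python3 -m crank '[{"dp":[0.133,-0.113,0],"angular":[0,0,2]},{"dp":[0.136,-0.109,0],"angular":[0,0,2]},{"dp":[0,0,0],"angular":[0,0,0]}]' | grep ^force;python3 -m crank '[{"dp":[0.07,-0.052,0],"angular":[0,0,1]},{"dp":[0,0,0],"angular":[0,0,0]}]' | grep ^force; python3 -c "
from h import *
arc((610.,-175.5))"
```

```text
force: [0.6, 0.0, -1.2]
force: [0.4, -0.0, -1.6]
force: [-0.4, -0.5, -0.7]
t 21.8 p [ 521.9 -296.6  116.7] yaw 53.56 tilt [ 0. -0.] F [-0.4 -0.5 -0.7] M [-0.01  0.04 -0.04] gap 0.407 gf 60.2
r 149.7 theta 53.95 yaw 53.56
```

```bash
python3 -m crank '[{"dp":[0.071,-0.051,0],"angular":[0,0,1]},{"dp":[0,0,0],"angular":[0,0,0]}]' | grep ^force;python3 -m crank '[{"dp":[0.036,-0.025,0],"angular":[0,0,0.5]},{"dp":[0,0,0],"angular":[0,0,0]}]' | grep ^force; python3 -m crank '[{"dp":[0.036,-0.025,0],"angular":[0,0,0.5]},{"dp":[0,0,0],"angular":[0,0,0]}]' | grep ^force;python3 -c "
from h import *
arc((610.,-175.5))"
```

```text
force: [0.2, -0.5, -1.6]
force: [-1.7, 0.7, -1.2]
force: [-3.7, 2.1, 0.5]
t 22.4 p [ 524.8 -298.4  116.4] yaw 55.6 tilt [-0.19  0.13] F [-3.7  2.1  0.5] M [0.31 0.59 0.14] gap 0.414 gf 60.4
r 149.5 theta 55.27 yaw 55.6
```

```bash
python3 -m crank '[{"dp":[0.036,-0.025,0],"angular":[0,0,0]},{"dp":[0,0,0],"angular":[0,0,0]}]' | grep ^force; python3 -m crank '[{"dp":[0,0,-0.035],"angular":[0,0,0]},{"dp":[0,0,-0.035],"angular":[0,0,0]},{"dp":[0,0,0],"angular":[0,0,0]}]'|grep ^force; python3 -m crank '[{"dp":[0,0,0],"angular":[0,0,0]},{"dp":[0,0,0],"angular":[0,0,0]},{"dp":[0,0,0],"angular":[0,0,0]}]' 0.3 |grep force; python3 -m crank '[{"dp":[0,0,0.3],"angular":[0,0,0]},{"dp":[0,0,0.9],"angular":[0,0,0]},{"dp":[0,0,0.9],"angular":[0,0,0]},{"dp":[0,0,0.9],"angular":[0,0,0]},{"dp":[0,0,0.9],"angular":[0,0,0]},{"dp":[-0.05,0.9,0],"angular":[0,0,0]},{"dp":[-0.05,0.9,0],"angular":[0,0,0]},{"dp":[0,0,0],"angular":[0,0,0]}]'|grep force; python3 - <<'E'
from h import *
d=snap("wrist");W=cloud(d);np.savez("w9.npz",W=W,im=d["image"]);cv2.imwrite("pics/w9.png",cv2.resize(d["image"][100:350,150:450],None,fx=2.4,fy=2.4));st()
blocks(W,.122,.131,(.48,.62,-.36,-.26))
E
```

```text
force: [-6.8, 2.1, 1.5]
force: [-7.4, 3.8, 5.9]
force: [-0.3, 0.1, -0.4]
gripper_force: 0.0
force: [0.1, -0.1, -1.0]
gripper_force: 0.0
t 24.0 p [ 524.4 -244.8  232.6] yaw 55.68 tilt [ 0.05 -0.03] F [-0.5 -0.8 -0.1] M [-0.01 -0.    0.09] gap 0.701 gf 0.0
px [276. 261.] n 3114 ctr 546.9 -307.6 wh 37.4 83.2 ang 63.3 med z 0.125 mean [ 545.5 -304.8]
px [305. 321.] n 265 ctr 603.0 -321.0 wh 40.2 16.8 ang 61.9 med z 0.1262 mean [ 604.1 -317.7]
```

View pics/w9.png

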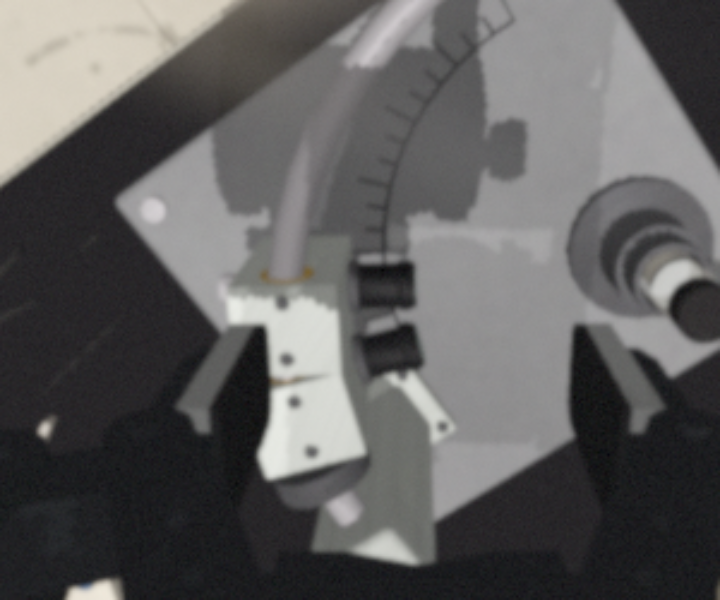

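```bash
python3 -m crank '[{"dp":[-0.09,0.85,0],"angular":[0,0,1.5]},{"dp":[-0.09,0.85,0],"angular":[0,0,1.5]},{"dp":[-0.09,0.85,0],"angular":[0,0,1.5]},{"dp":[-0.09,0.85,0],"angular":[0,0,1.5]},{"dp":[-0.09,0.85,0],"angular":[0,0,1.5]},{"dp":[-0.09,0.85,0],"angular":[0,0,1.5]},{"dp":[-0.09,0.85,0],"angular":[0,0,1.5]},{"dp":[-0.09,0.85,0],"angular":[0,0,1.5]},{"dp":[-0.09,0.85,0],"angular":[0,0,1.5]},{"dp":[-0.09,0.85,0],"angular":[0,0,1.5]},{"dp":[-0.09,0.85,0],"angular":[0,0,1.5]},{"dp":[-0.09,0.85,0],"angular":[0,0,1.5]},{"dp":[-0.09,0.85,0],"angular":[0,0,1.5]},{"dp":[-0.09,0.85,0],"angular":[0,0,1.5]},{"dp":[-0.09,0.85,0],"angular":[0,0,1.5]},{"dp":[-0.09,0.85,0],"angular":[0,0,1.5]},{"dp":[-0.09,0.85,0],"angular":[0,0,1.5]},{"dp":[-0.09,0.85,0],"angular":[0,0,1.5]},{"dp":[0,0,0],"angular":[0,0,0]},{"dp":[0,0,0],"angular":[0,0,0]}]' |grep ^force; python3 - <<'E'
from h import *
d=snap("wrist");W=cloud(d);np.savez("w10.npz",W=W,im=d["image"]);st()
print("head");blocks(W,.085,.105);print("blk");blocks(W,.05,.068);print("block+side");blocks(W,.02,.068,(.4,.56,.17,.3))
cv2.imwrite("pics/w10.png",cv2.resize(d["image"][120:320,200:460],None,fx=3,fy=3))
E
```

```text
force: [0.4, 0.4, -0.5]
t 26.1 p [476.5 212.3 231.8] yaw 82.54 tilt [ 0.05 -0.03] F [-0.2  0.2 -0. ] M [-0.01  0.04 -0.05] gap 0.699 gf 0.0
head
px [353. 191.] n 841 ctr 482.9 237.4 wh 28.4 28.2 ang 20.0 med z 0.0943 mean [481.9 237.3]
px [460. 281.] n 86 ctr 580.3 328.0 wh 2.5 8.6 ang 6.8 med z 0.0971 mean [580.3 328.5]
px [380. 305.] n 382 ctr 596.8 249.5 wh 3.6 35.5 ang 12.1 med z 0.0962 mean [596.5 251.3]
blk
px [520. 174.] n 1379 ctr 495.2 406.3 wh 38.1 32.9 ang 68.3 med z 0.0604 mean [494.3 403.9]
px [346. 177.] n 376 ctr 482.8 237.6 wh 36.2 26.4 ang 80.0 med z 0.0602 mean [476.3 234.4]
block+side
px [346. 174.] n 571 ctr 482.8 237.6 wh 36.2 26.4 ang 80.1 med z 0.0593 mean [474.7 235.5]
```

View pics/w10.png

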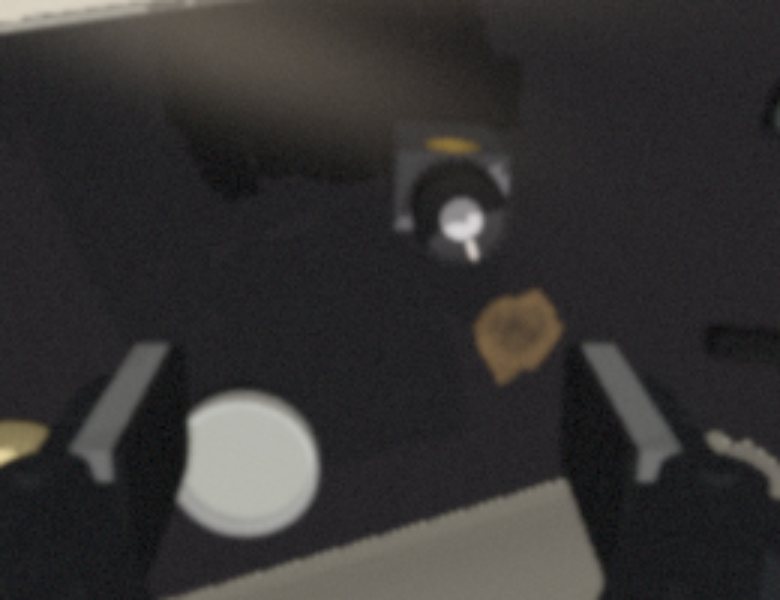

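```bash
python3 -m crank '[{"dp":[0.07,0.283,-0.3],"angular":[0,0,-0.8]},{"dp":[0.07,0.28,-0.3],"angular":[0,0,-0.8]},{"dp":[0.07,0.28,-0.3],"angular":[0,0,-0.8]},{"dp":[0,0,-0.8],"angular":[0,0,0]},{"dp":[0,0,-0.9],"angular":[0,0,0]},{"dp":[0,0,-0.9],"angular":[0,0,0]},{"dp":[0,0,-0.8],"angular":[0,0,0]},{"dp":[0,0,-0.7],"angular":[0,0,0]},{"dp":[0,0,-0.6],"angular":[0,0,0]},{"dp":[0,0,-0.5],"angular":[0,0,0]},{"dp":[0,0,0],"angular":[0,0,0]},{"dp":[0,0,0],"angular":[0,0,0]}]' 0.3 |grep -E "force|pos"
python3 -m crank '[{"dp":[0,0,0],"angular":[0,0,0]},{"dp":[0,0,0],"angular":[0,0,0]},{"dp":[0,0,0],"angular":[0,0,0]},{"dp":[0,0,0],"angular":[0,0,0]},{"dp":[0,0,0],"angular":[0,0,0]}]' 1 60 |grep -E "force|pos"
python3 -c "
from h import *
go(459.5,-90,116.8,0.6)"
```

```text
tcp_pos: [0.4818, 0.2384, 0.048]
force: [0.9, 0.1, -0.5]
gripper_force: 0.0
tcp_pos: [0.4826, 0.2384, 0.0496]
force: [0.3, -0.6, 6.2]
gripper_force: 61.0
t 27.8 p [482.6 238.4  49.6] yaw 80.15 tilt [0.11 0.03] F [ 0.3 -0.6  6.2] M [ 0.05  0.05 -0.01] gap 0.411 gf 61.0
need dp [ -0.771 -10.945   2.241] yaw -79.55 or -79.55
```

```bash
python3 -m crank '[{"dp":[0,0,0.5],"angular":[0,0,0]},{"dp":[0,0,0.87],"angular":[0,0,0]},{"dp":[0,0,0.87],"angular":[0,0,0]},{"dp":[-0.045,-0.684,0],"angular":[0,0,-4.97]},{"dp":[-0.045,-0.684,0],"angular":[0,0,-4.97]},{"dp":[-0.045,-0.684,0],"angular":[0,0,-4.97]},{"dp":[-0.045,-0.684,0],"angular":[0,0,-4.97]},{"dp":[-0.045,-0.684,0],"angular":[0,0,-4.97]},{"dp":[-0.045,-0.684,0],"angular":[0,0,-4.97]},{"dp":[-0.045,-0.684,0],"angular":[0,0,-4.97]},{"dp":[-0.045,-0.684,0],"angular":[0,0,-4.97]},{"dp":[-0.045,-0.684,0],"angular":[0,0,-4.97]},{"dp":[-0.045,-0.684,0],"angular":[0,0,-4.97]},{"dp":[-0.045,-0.684,0],"angular":[0,0,-4.97]},{"dp":[-0.045,-0.684,0],"angular":[0,0,-4.97]},{"dp":[-0.045,-0.684,0],"angular":[0,0,-4.97]},{"dp":[-0.045,-0.684,0],"angular":[0,0,-4.97]},{"dp":[-0.045,-0.684,0],"angular":[0,0,-4.97]},{"dp":[-0.045,-0.684,0],"angular":[0,0,-4.97]}]' |tail -2
python3 -m crank '[{"dp":[0,0,0],"angular":[0,0,0]},{"dp":[0,0,0],"angular":[0,0,0]}]' |tail -1
python3 - <<'E'
from h import *
go(459.5,-120,116.8,0.6); W=cloud(snap("wrist"))
blocks(W,.120,.133,(.4,.55,-.15,0)); blocks(W,.15,.17,(.4,.55,-.15,0))
E
```

```text
finger_gap: 0.409
gripper_force: 60.7
gripper_force: 60.7
t 29.9 p [459.8 -90.  115.5] yaw 0.63 tilt [-0.07  0.05] F [-0.3 -0.2 -2.1] M [ 0.05 -0.01 -0.04] gap 0.415 gf 60.7
need dp [-0.01  -1.     0.042] yaw -0.03 or -0.03
px [324. 260.] n 3485 ctr 460.0 -89.4 wh 62.4 26.8 ang 1.0 med z 0.1261 mean [459.9 -82.1]
px [325. 308.] n 4072 ctr 460.3 -82.0 wh 29.0 15.4 ang 0.9 med z 0.1596 mean [460.2 -81.6]
px [192. 319.] n 6647 ctr 426.1 -87.9 wh 44.4 27.7 ang 9.4 med z 0.1577 mean [419.9 -85.6]
px [457. 319.] n 6694 ctr 493.6 -86.9 wh 27.6 43.9 ang 80.6 med z 0.1577 mean [500.2 -84.7]
```

```bash
python3 -m crank '[{"dp":[-0.01,-0.3,0.04],"angular":[0,0,0]},{"dp":[0,-0.3,0],"angular":[0,0,0]},{"dp":[0,-0.3,0],"angular":[0,0,0]},{"dp":[0,-0.2,0],"angular":[0,0,0]},{"dp":[0,-0.2,0],"angular":[0,0,0]},{"dp":[0,-0.2,0],"angular":[0,0,0]},{"dp":[0,-0.2,0],"angular":[0,0,0]},{"dp":[0,-0.2,0],"angular":[0,0,0]}]' | grep -E "^force|pos"; python3 -m crank '[{"dp":[0,-0.35,0],"angular":[0,0,0]},{"dp":[0,-0.35,0],"angular":[0,0,0]},{"dp":[0,-0.33,0],"angular":[0,0,0]},{"dp":[0.02,-0.349,0],"angular":[0,0,4]},{"dp":[0.044,-0.346,0],"angular":[0,0,4]},{"dp":[0.068,-0.342,0],"angular":[0,0,4]},{"dp":[0.092,-0.336,0],"angular":[0,0,4]}]' | grep -E "^force|pos"; python3 -m crank '[{"dp":[0.115,-0.329,0],"angular":[0,0,4]},{"dp":[0.138,-0.32,0],"angular":[0,0,4]},{"dp":[0.16,-0.31,0],"angular":[0,0,4]},{"dp":[0.182,-0.298,0],"angular":[0,0,4]},{"dp":[0.2,-0.286,0],"angular":[0,0,4]},{"dp":[0.106,-0.139,0],"angular":[0,0,2]},{"dp":[0,0,0],"angular":[0,0,0]}]' | grep ^force; python3 -c "
from h import *
arc((610.,-175.5))"
```

```text
tcp_pos: [0.46, -0.1476, 0.117]
force: [0.7, 0.0, -3.5]
tcp_pos: [0.4667, -0.2203, 0.117]
force: [-0.4, -0.2, -2.5]
force: [0.1, 0.6, -1.7]
t 32.1 p [ 494.3 -271.2  117. ] yaw 38.59 tilt [ 0.05 -0.05] F [ 0.1  0.6 -1.7] M [ 0.01 -0.06 -0.02] gap 0.413 gf 60.7
r 150.2 theta 39.58 yaw 38.59
```

```bash
python3 -m crank '[{"dp":[0.056,-0.067,0],"angular":[0,0,1.3]},{"dp":[0.056,-0.067,0],"angular":[0,0,1.3]},{"dp":[0,0,0],"angular":[0,0,0]}]' | grep ^force;python3 -m crank '[{"dp":[0.03,-0.032,0],"angular":[0,0,0.5]},{"dp":[0,0,0],"angular":[0,0,0]}]' | grep ^force; python3 -m crank '[{"dp":[0.03,-0.032,0],"angular":[0,0,0.5]},{"dp":[0,0,0],"angular":[0,0,0]}]' | grep ^force;python3 -m crank '[{"dp":[0.03,-0.032,0],"angular":[0,0,0.5]},{"dp":[0,0,0],"angular":[0,0,0]}]' | grep ^force;python3 -c "
from h import *
arc((610.,-175.5))"
```

```text
force: [1.3, 0.4, -3.2]
force: [-1.1, 1.0, -2.6]
force: [-0.6, 1.0, -3.0]
force: [-0.3, 0.8, -3.4]
t 33.0 p [ 500.  -276.7  117. ] yaw 42.75 tilt [ 0.01 -0.01] F [-0.3  0.8 -3.4] M [0.18 0.18 0.01] gap 0.412 gf 60.7
r 149.5 theta 42.61 yaw 42.75
```

```bash
python3 -m crank '[{"dp":[0.03,-0.032,0],"angular":[0,0,0.4]},{"dp":[0,0,0],"angular":[0,0,0]}]' | grep ^force; python3 -m crank '[{"dp":[0.03,-0.032,0],"angular":[0,0,0.2]},{"dp":[0,0,0],"angular":[0,0,0]}]' | grep ^force;python3 -m crank '[{"dp":[0.03,-0.032,0],"angular":[0,0,0]},{"dp":[0,0,0],"angular":[0,0,0]}]' | grep ^force;python3 -c "
from h import *
arc((610.,-175.5))"
```

```text
force: [-1.9, 1.7, -2.4]
force: [-3.7, 3.4, -1.7]
force: [-6.1, 3.9, -0.3]
t 33.6 p [ 500.7 -277.8  116.6] yaw 43.37 tilt [-0.26  0.21] F [-6.1  3.9 -0.3] M [0.62 0.8  0.12] gap 0.408 gf 61.0
r 149.7 theta 43.1 yaw 43.37
```

```bash
python3 -m crank '[{"dp":[0,0,-0.035],"angular":[0,0,0]},{"dp":[0,0,-0.03],"angular":[0,0,0]},{"dp":[0,0,0],"angular":[0,0,0]}]'|grep ^force; python3 -m crank '[{"dp":[0,0,0],"angular":[0,0,0]},{"dp":[0,0,0],"angular":[0,0,0]},{"dp":[0,0,0],"angular":[0,0,0]}]' 0.3 |grep force; python3 -c "
from h import *
arc((610.,-175.5))"; python3 -m crank '[{"dp":[0,0,0.3],"angular":[0,0,0]},{"dp":[0,0,0.9],"angular":[0,0,0]},{"dp":[0,0,0.9],"angular":[0,0,6]},{"dp":[0,0,0.9],"angular":[0,0,6]},{"dp":[0,0,0.9],"angular":[0,0,6]},{"dp":[0,0,0],"angular":[0,0,6]},{"dp":[0,0,0],"angular":[0,0,6]},{"dp":[0,0,0],"angular":[0,0,6]},{"dp":[0,0,0],"angular":[0,0,6]},{"dp":[0,0,0],"angular":[0,0,6]},{"dp":[0,0,0],"angular":[0,0,6]},{"dp":[0,0,0],"angular":[0,0,6]},{"dp":[0,0,0],"angular":[0,0,0]},{"dp":[0,0,0],"angular":[0,0,0]}]'|grep force; python3 - <<'E'
from h import *
d=snap("wrist");W=cloud(d);np.savez("w11.npz",W=W,im=d["image"]);cv2.imwrite("pics/w11.png",d["image"]);st();print(sense()["q"])
print("head");blocks(W,.142,.17,(.45,.56,-.33,-.22)); blocks(W,.12,.131,(.45,.6,-.36,-.22))
E
```

```text
force: [-5.9, 5.1, -1.2]
force: [0.5, -0.4, 0.2]
gripper_force: 0.0
t 34.2 p [ 504.1 -280.8  116. ] yaw 43.33 tilt [ 0.19 -0.16] F [ 0.5 -0.4  0.2] M [-0.    0.01 -0.02] gap 0.7 gf 0.0
r 149.4 theta 44.83 yaw 43.33
force: [0.3, 0.6, 0.1]
gripper_force: 0.0
t 35.6 p [ 502.8 -279.6  232.6] yaw 103.23 tilt [ 0.04 -0.04] F [-0.3 -0.3 -0.3] M [-0.02 -0.03  0.01] gap 0.701 gf 0.0
[-7.01732577e-01  4.79032843e-01  1.57732629e+00  3.44669239e-05
  1.08424410e+00 -2.50349591e+00]
head
px [329. 209.] n 1508 ctr 502.0 -276.8 wh 28.9 28.9 ang 42.5 med z 0.159 mean [ 500.1 -277.2]
px [343. 180.] n 811 ctr 483.7 -258.9 wh 21.7 84.3 ang 19.0 med z 0.1246 mean [ 485.8 -269. ]
px [283. 233.] n 2926 ctr 544.7 -309.4 wh 37.6 75.7 ang 64.0 med z 0.1252 mean [ 538.2 -305.3]
```

View pics/w11.png

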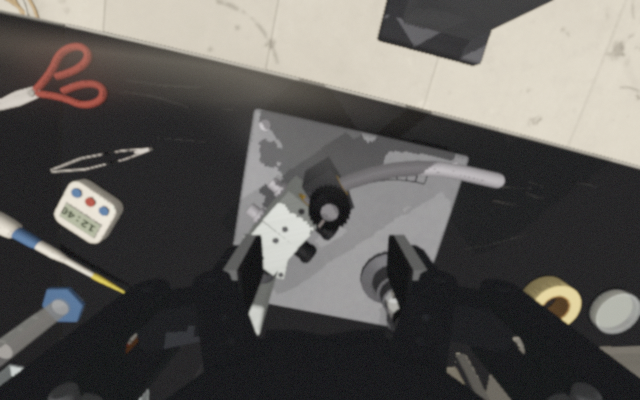

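```bash
python3 - <<'E'
from h import *
W=np.load("w11.npz")["W"]; m=(W[...,2]>.154)&(W[...,2]<.165)&(W[...,0]>.47)&(W[...,0]<.54)&(W[...,1]>-.31)&(W[...,1]<-.24)
p=W[m]; print(len(p),cv2.minEnclosingCircle((p[:,:2]*1000).astype(np.float32)),np.percentile(p[:,:2],[1,99],axis=0).mean(0),np.percentile(p[:,2],[5,50,95]))
go(501.5,-277,148.5,103.2)
E
```

```text
1336 ((502.3501281738281, -276.48486328125), 14.728520393371582) [ 0.50189844 -0.276682  ] [0.15693019 0.15915952 0.16035159]
t 35.6 p [ 502.8 -279.6  232.6] yaw 103.23 tilt [ 0.04 -0.04] F [-0.3 -0.3 -0.3] M [-0.02 -0.03  0.01] gap 0.701 gf 0.0
need dp [-0.042  0.087 -2.803] yaw -0.03 or -0.03
```

```bash
python3 -m crank '[{"dp":[-0.02,0.1,-0.5],"angular":[0,0,0]},{"dp":[0,0,-0.7],"angular":[0,0,0]},{"dp":[0,0,-0.7],"angular":[0,0,0]},{"dp":[0,0,-0.5],"angular":[0,0,0]},{"dp":[0,0,-0.37],"angular":[0,0,0]},{"dp":[0,0,0],"angular":[0,0,0]},{"dp":[0,0,0],"angular":[0,0,0]}]' 0.3 |grep -E "force|pos"
python3 -m crank '[{"dp":[0,0,0],"angular":[0,0,0]},{"dp":[0,0,0],"angular":[0,0,0]},{"dp":[0,0,0],"angular":[0,0,0]},{"dp":[0,0,0],"angular":[0,0,0]},{"dp":[0,0,0],"angular":[0,0,0]},{"dp":[0,0,0],"angular":[0,0,0]}]' 1 40 |grep -E "force|pos"
python3 -c "
from h import *
arc((610.,-175.5))"
```

```text
tcp_pos: [0.5023, -0.2767, 0.1493]
force: [-0.1, -0.0, 0.0]
gripper_force: 0.0
tcp_pos: [0.5025, -0.2769, 0.1499]
force: [0.1, 0.1, 6.2]
gripper_force: 39.2
t 37.0 p [ 502.5 -276.9  149.9] yaw 103.34 tilt [ 0.08 -0.07] F [0.1 0.1 6.2] M [0.02 0.07 0.03] gap 0.305 gf 39.2
r 147.8 theta 43.3 yaw 103.34
```

```bash
python3 -m crank '[{"dp":[0,0,0],"angular":[0,0,-6]},{"dp":[0,0,0],"angular":[0,0,-6]},{"dp":[0,0,0],"angular":[0,0,-6]},{"dp":[0,0,0],"angular":[0,0,-6]},{"dp":[0,0,0],"angular":[0,0,-6]},{"dp":[0,0,0],"angular":[0,0,-6]},{"dp":[0,0,0],"angular":[0,0,-6]},{"dp":[0,0,0],"angular":[0,0,-6]},{"dp":[0,0,0],"angular":[0,0,-6]},{"dp":[0,0,0],"angular":[0,0,-6]}]' |grep ^xx; python3 -c "
from h import *
st()"; python3 -m crank '[{"dp":[0,0,0],"angular":[0,0,-6]},{"dp":[0,0,0],"angular":[0,0,-6]},{"dp":[0,0,0],"angular":[0,0,-6]},{"dp":[0,0,0],"angular":[0,0,-6]},{"dp":[0,0,0],"angular":[0,0,-6]},{"dp":[0,0,0],"angular":[0,0,-6]},{"dp":[0,0,0],"angular":[0,0,-6]},{"dp":[0,0,0],"angular":[0,0,-6]},{"dp":[0,0,0],"angular":[0,0,-6]},{"dp":[0,0,0],"angular":[0,0,-6]}]' |grep ^xx; python3 -c "
from h import *
st();print(sense()['q'][5])"; python3 -m crank '[{"dp":[0,0,0],"angular":[0,0,-6]},{"dp":[0,0,0],"angular":[0,0,-6]},{"dp":[0,0,0],"angular":[0,0,-6]},{"dp":[0,0,0],"angular":[0,0,-6]},{"dp":[0,0,0],"angular":[0,0,0]}]' |grep ^xx; python3 -c "
from h import *
st();print(sense()['q'][5]); d=snap('wrist');cv2.imwrite('pics/w12.png',d['image'])"; 
```

```text
t 38.0 p [ 502.3 -277.6  150. ] yaw 43.14 tilt [ 0.06 -0.16] F [-1.1 -1.3  6.3] M [-0.38  0.35  0.03] gap 0.304 gf 39.3
t 39.0 p [ 501.2 -277.8  150. ] yaw -16.83 tilt [-0.08 -0.16] F [-4.  -2.1  8.8] M [-0.55  0.79  0.1 ] gap 0.302 gf 39.5
-0.4033673487463762
t 39.5 p [ 500.8 -277.6  150. ] yaw -40.69 tilt [-0.13 -0.13] F [-4.9 -3.4  7.1] M [-0.56  0.99 -0.03] gap 0.299 gf 39.5
0.013111948706538106
```

```bash
cat > ok.py <<'E'
from h import *
s=sense(); st(); raise SystemExit(int(s["ft_torque"][2]>0.14))
E
python3 -m crank '[{"dp":[0,0,0],"angular":[0,0,-4]},{"dp":[0,0,0],"angular":[0,0,0]}]' >/dev/null; python3 ok.py && python3 -m crank '[{"dp":[0,0,0],"angular":[0,0,-4]},{"dp":[0,0,0],"angular":[0,0,0]}]' >/dev/null && python3 ok.py && python3 -m crank '[{"dp":[0,0,0],"angular":[0,0,-4]},{"dp":[0,0,0],"angular":[0,0,0]}]' >/dev/null && python3 ok.py && python3 -m crank '[{"dp":[0,0,0],"angular":[0,0,-4]},{"dp":[0,0,0],"angular":[0,0,0]}]' >/dev/null && python3 ok.py && python3 -m crank '[{"dp":[0,0,0],"angular":[0,0,-4]},{"dp":[0,0,0],"angular":[0,0,0]}]' >/dev/null && python3 ok.py && python3 -m crank '[{"dp":[0,0,0],"angular":[0,0,-4]},{"dp":[0,0,0],"angular":[0,0,0]}]' >/dev/null && python3 ok.py
```

```text
t 39.7 p [ 500.7 -277.6  150. ] yaw -44.65 tilt [-0.14 -0.13] F [-4.9 -2.4  7.7] M [-0.53  0.92 -0.05] gap 0.299 gf 39.5
t 39.9 p [ 500.7 -277.6  150. ] yaw -48.65 tilt [-0.15 -0.13] F [-5.5 -2.8  8.1] M [-0.52  0.97 -0.  ] gap 0.302 gf 39.5
t 40.1 p [ 500.6 -277.5  150. ] yaw -52.65 tilt [-0.15 -0.12] F [-5.8 -1.7  8.3] M [-0.52  1.02 -0.03] gap 0.301 gf 39.5
t 40.3 p [ 500.6 -277.5  150. ] yaw -56.65 tilt [-0.16 -0.11] F [-5.2 -2.1  7.6] M [-0.46  1.01 -0.03] gap 0.304 gf 39.5
t 40.5 p [ 500.5 -277.4  150. ] yaw -60.66 tilt [-0.17 -0.11] F [-5.6 -2.1  8.7] M [-0.45  1.05 -0.01] gap 0.302 gf 39.6
t 40.7 p [ 500.5 -277.4  150. ] yaw -64.65 tilt [-0.17 -0.1 ] F [-4.6 -2.3  8.6] M [-0.4   1.05 -0.05] gap 0.3 gf 39.6
```

```bash
python3 -m crank '[{"dp":[0,0,0],"angular":[0,0,-4]},{"dp":[0,0,0],"angular":[0,0,0]}]' >/dev/null; python3 ok.py && python3 -m crank '[{"dp":[0,0,0],"angular":[0,0,-4]},{"dp":[0,0,0],"angular":[0,0,0]}]' >/dev/null && python3 ok.py && python3 -m crank '[{"dp":[0,0,0],"angular":[0,0,-4]},{"dp":[0,0,0],"angular":[0,0,0]}]' >/dev/null && python3 ok.py && python3 -m crank '[{"dp":[0,0,0],"angular":[0,0,-4]},{"dp":[0,0,0],"angular":[0,0,0]}]' >/dev/null && python3 ok.py && python3 -m crank '[{"dp":[0,0,0],"angular":[0,0,-4]},{"dp":[0,0,0],"angular":[0,0,0]}]' >/dev/null && python3 ok.py && python3 -m crank '[{"dp":[0,0,0],"angular":[0,0,-4]},{"dp":[0,0,0],"angular":[0,0,0]}]' >/dev/null && python3 ok.py && python3 -m crank '[{"dp":[0,0,0],"angular":[0,0,-4]},{"dp":[0,0,0],"angular":[0,0,0]}]' >/dev/null && python3 ok.py
```

```text
t 40.9 p [ 500.4 -277.3  150. ] yaw -68.65 tilt [-0.18 -0.09] F [-4.9 -2.3  9.2] M [-0.51  0.99 -0.04] gap 0.297 gf 39.6
t 41.1 p [ 500.4 -277.2  150. ] yaw -72.65 tilt [-0.18 -0.09] F [-5.4 -1.2  8.2] M [-0.45  1.09 -0.01] gap 0.298 gf 39.6
t 41.3 p [ 500.2 -277.1  149.9] yaw -76.59 tilt [-0.22 -0.07] F [-5.6 -1.4  9.1] M [-0.31  1.07  0.18] gap 0.302 gf 39.6
```

```bash
python3 -m crank '[{"dp":[0,0,0],"angular":[0,0,0]}]' >/dev/null; python3 ok.py; python3 -m crank '[{"dp":[0,0,0],"angular":[0,0,-2]},{"dp":[0,0,0],"angular":[0,0,0]}]' >/dev/null ; python3 ok.py;python3 -m crank '[{"dp":[0,0,0],"angular":[0,0,0]}]' >/dev/null; python3 ok.py
```

```text
t 41.4 p [ 500.2 -277.1  149.9] yaw -76.54 tilt [-0.22 -0.07] F [-5.7 -1.8  9.1] M [-0.35  1.08  0.17] gap 0.301 gf 39.6
t 41.6 p [ 499.9 -276.9  149.9] yaw -78.52 tilt [-0.27 -0.06] F [-6.2 -1.1  9.9] M [-0.32  1.27  0.33] gap 0.301 gf 39.6
t 41.7 p [ 499.9 -276.9  149.9] yaw -78.49 tilt [-0.27 -0.06] F [-5.3 -0.4  9.4] M [-0.27  1.21  0.34] gap 0.304 gf 39.6
```

```bash
python3 -m crank '[{"dp":[0,0,0],"angular":[0,0,0]},{"dp":[0,0,0],"angular":[0,0,0]},{"dp":[0,0,0],"angular":[0,0,0]}]' 0.3 |grep ^force; python3 -m crank '[{"dp":[0,0,0.3],"angular":[0,0,0]},{"dp":[0,0,0.6],"angular":[0,0,0]},{"dp":[0,0,0.9],"angular":[0,0,0]},{"dp":[0,0,0.9],"angular":[0,0,0]},{"dp":[0,0.5,0.3],"angular":[0,0,0]},{"dp":[0,0.7,0],"angular":[0,0,0]},{"dp":[0,0,0],"angular":[0,0,0]},{"dp":[0,0,0],"angular":[0,0,0]}]'|grep ^force; python3 - <<'E'
from h import *
d=snap("wrist");st();cv2.imwrite("pics/w13.png",cv2.resize(d["image"][40:340,180:580],None,fx=1.8,fy=1.8))
c=snap("scene"); cv2.imwrite("pics/s13.png",cv2.resize(c["image"][150:260,290:420],None,fx=5,fy=5,interpolation=cv2.INTER_CUBIC))
W=cloud(d); m=(W[...,2]>.154)&(W[...,2]<.165)&(W[...,0]>.47)&(W[...,0]<.54)&(W[...,1]>-.31)&(W[...,1]<-.24)
print(cv2.minEnclosingCircle((W[m][:,:2]*1000).astype(np.float32)))
E
```

```text
force: [0.9, -0.0, -0.1]
force: [1.3, -0.5, 0.6]
t 42.9 p [ 501.9 -240.   238.5] yaw -78.61 tilt [-0.04  0.02] F [-0.6  0.7  0.1] M [ 0.04 -0.02 -0.02] gap 0.699 gf 0.0
((500.64422607421875, -275.5987854003906), 14.722681045532227)
```

View pics/w13.png

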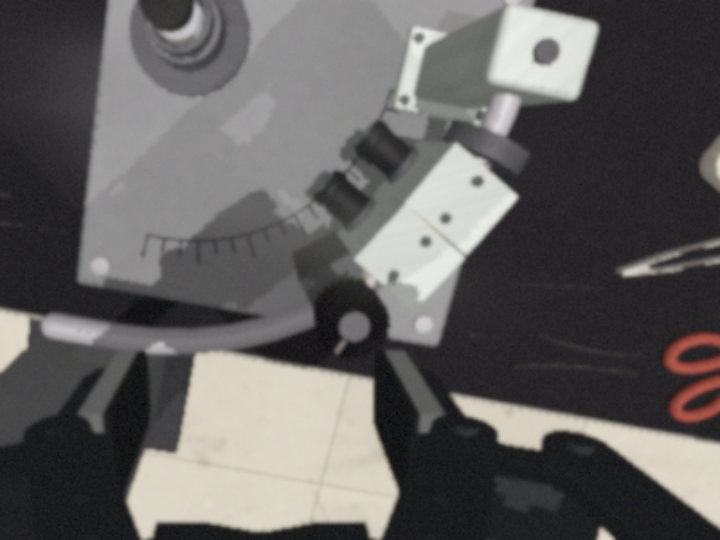

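View pics/s13.png

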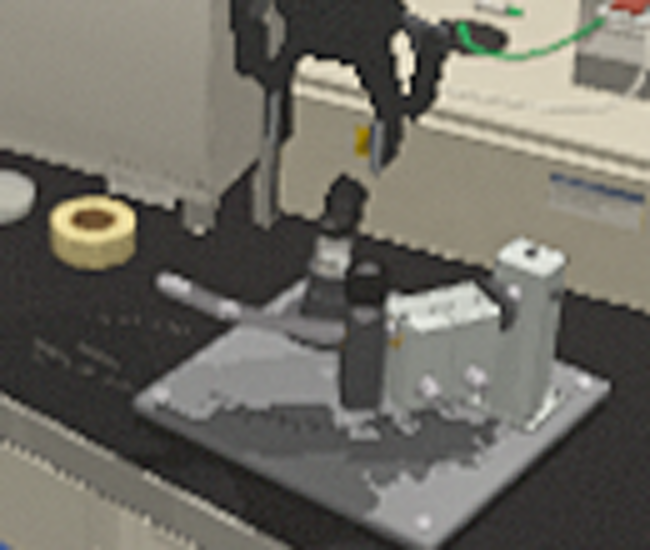

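```bash
python3 -m crank '[{"dp":[0,-0.1,0],"angular":[0,0,8.5]},{"dp":[0,-0.1,0],"angular":[0,0,8.5]},{"dp":[0,-0.1,0],"angular":[0,0,8.5]},{"dp":[0,-0.1,0],"angular":[0,0,8.5]},{"dp":[0,-0.1,0],"angular":[0,0,8.5]},{"dp":[0,-0.1,0],"angular":[0,0,8.5]},{"dp":[0,-0.1,0],"angular":[0,0,8.5]},{"dp":[0,-0.1,0],"angular":[0,0,8.5]},{"dp":[0,-0.1,0],"angular":[0,0,8.5]},{"dp":[0,-0.1,0],"angular":[0,0,8.5]},{"dp":[0.03,-0.1,0],"angular":[0,0,8.5]},{"dp":[0,-0.1,-0.1],"angular":[0,0,8.5]},{"dp":[0,-0.1,-0.1],"angular":[0,0,8.5]},{"dp":[0,0,0],"angular":[0,0,8.5]},{"dp":[0,0,0],"angular":[0,0,8.5]},{"dp":[0,0,0],"angular":[0,0,8.5]},{"dp":[0,0,0],"angular":[0,0,8.5]},{"dp":[0,0,0],"angular":[0,0,8.5]},{"dp":[0,0,0],"angular":[0,0,8.5]},{"dp":[0,0,0],"angular":[0,0,8.5]}]' >/dev/null; python3 -m crank '[{"dp":[0,0,0],"angular":[0,0,8.5]},{"dp":[0,0,0],"angular":[0,0,3.3]},{"dp":[0,0,0],"angular":[0,0,0]},{"dp":[0,0,0],"angular":[0,0,0]}]' | grep ^force
python3 - <<'E'
from h import *
d=snap("wrist");np.savez("w14.npz",W=cloud(d),im=d["image"]); st()
C=np.array([.6100,-.1755])
for f in("w11","w14"):
    W=np.load(f+".npz")["W"]
    m=(W[...,2]>.154)&(W[...,2]<.165)&(W[...,0]>.47)&(W[...,0]<.54)&(W[...,1]>-.31)&(W[...,1]<-.24)
    p=W[m][:,:2]*1000; print(f,"head",cv2.minEnclosingCircle(p.astype(np.float32))[0],p.mean(0))
    u=W[...,:2]-C; r=np.hypot(u[...,0],u[...,1])*1000; th=np.degrees(np.arctan2(-u[...,1],-u[...,0])); z=W[...,2]
    m=(z>.122)&(z<.13)&(r>125)&(r<175)
    for lo in range(132,168,6):
        t=np.sort(th[m&(r>lo)&(r<lo+6)&(th>30)&(th<80)]); 
        g=np.diff(t); i=np.argsort(g)[-3:]; print(lo,"min/max",t[[0,-1]].round(2),"gaps",[(round(t[k],2),round(g[k],2)) for k in sorted(i)])
E
```

```text
force: [-0.7, -0.2, 1.1]
t 45.4 p [ 502.8 -279.8  232.7] yaw 103.05 tilt [-0.02  0.01] F [ 0.3 -1.1  0.2] M [ 0.02  0.03 -0.04] gap 0.696 gf 0.0
w11 head (502.3501281738281, -276.48486328125) [ 501.18159474 -276.85801403]
132 min/max [37.34 79.68] gaps [(np.float64(38.4), np.float64(13.32)), (np.float64(76.36), np.float64(0.34)), (np.float64(78.34), np.float64(0.37))]
138 min/max [37.74 79.66] gaps [(np.float64(38.01), np.float64(13.53)), (np.float64(63.51), np.float64(0.27)), (np.float64(65.42), np.float64(0.29))]
144 min/max [32.57 75.92] gaps [(np.float64(32.57), np.float64(1.21)), (np.float64(33.79), np.float64(4.23)), (np.float64(38.37), np.float64(12.02))]
150 min/max [38.2  70.89] gaps [(np.float64(40.31), np.float64(7.77)), (np.float64(48.07), np.float64(1.76)), (np.float64(70.2), np.float64(0.43))]
156 min/max [38.49 67.67] gaps [(np.float64(47.96), np.float64(2.31)), (np.float64(66.77), np.float64(0.22)), (np.float64(67.42), np.float64(0.24))]
162 min/max [38.71 67.25] gaps [(np.float64(47.85), np.float64(2.81)), (np.float64(66.52), np.float64(0.21)), (np.float64(66.72), np
[... 287 characters left out ...]
4(58.34), np.float64(0.22)), (np.float64(61.78), np.float64(0.25)), (np.float64(76.87), np.float64(0.22))]
144 min/max [37.68 75.7 ] gaps [(np.float64(38.08), np.float64(11.7)), (np.float64(74.45), np.float64(0.31)), (np.float64(74.76), np.float64(0.8))]
150 min/max [37.71 71.11] gaps [(np.float64(40.02), np.float64(9.78)), (np.float64(70.32), np.float64(0.43)), (np.float64(70.75), np.float64(0.36))]
156 min/max [37.77 67.74] gaps [(np.float64(47.17), np.float64(3.0)), (np.float64(66.91), np.float64(0.22)), (np.float64(67.32), np.float64(0.26))]
162 min/max [37.84 66.68] gaps [(np.float64(46.97), np.float64(3.55)), (np.float64(61.98), np.float64(0.33)), (np.float64(65.94), np.float64(0.25))]
```

```bash
python3 -c "
from station import order
print(order.sign_off())"
```

```text
the job is handed in; nothing more can be done
None
```

The job is handed in at about 45 s: both detectors are on the rod, lenses inward and up against the stop. The collar is behind them with its thumbscrew seated (last torque about 0.34 N m). Tightening turned the collar slightly, moving its centre back about 1 mm, but its inner edge still appears to touch the last detector. I viewed 15 pictures, one over the limit of 14.

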